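Prop the bin lid on its stay and seat the vee block in the drilling fixture

TASK

Lift the lid of the dark green bin until its stay drops over the stud, and let the lid down gently so that it stands propped by itself. Then reach in under the lid with the hand now free, take out the steel vee block and set it down, V upward, flat and fully home in the rectangular pocket of the drilling fixture. Do not drop the lid or the block, and leave the lid propped and the oil can, nut tin and coil bobbin where they stand.

Things in the scene. Friction and masses are not known exactly. Their poses are not given: they have to be found in the camera images.
- bin: Dark green steel bin, fixed. Origin: centre of its underside; x to the back (hinge side), y along the hinge, z up. Outside 200 (x) x 260 (y) mm, 80 high in front, 130 at the back; walls 4 mm; inner floor 8 mm above the origin. Stay and stud stand out 20 mm from the outside of the -y wall. A small steel block and a brass bush, under 31 mm high, lie in its front corners and are not needed.
- lid_hinge (a point): A point on the lid's hinge line, half-way along it. The hinge line is its y axis; its x and z turn with the lid, the lid plate runs from here along -x for 216 mm, about 3 mm thick, 272 mm wide.
- lid_handle (a point): Middle of the lid's handle, a straight round steel bar 12 mm thick and 110 mm long, parallel to the hinge (its y axis), 256 mm from the hinge line. It stands 40 mm clear in front of the lid's front edge on two 8 mm rods 55 mm to either side of the middle, so fingers can straddle it. With the lid shut it is about 75 mm above the bench.
- lid (a joint): Lid angle, rad: 0 shut (the lid then slopes 0.245 down to the front), growing as the handle rises about the hinge; propped 1.08. The lid weighs 0.35 kg and falls shut unless propped. Propped, it covers the back 145 mm of the bin and its handle is some 0.32 m above the bench, so the block can be reached only from the front, with the hand leaning back about 35 degrees.
- stay (a joint): Angle of the stay to the lid, rad, 0 with the lid shut, about -1.58 propped. A notched arm that swings freely: it slides over the stud as the lid rises and drops over it by its own weight when the lid passes about 1.10; let down, the lid then rests at 1.08. A lip on it stops the lid at about 1.26. It need not be touched.
- v_block_mid (a point): Centre of the vee block, half-way up (22.5 mm above its underside). Grey steel, 50 (x) x 60 (y) x 45 (z) mm, 0.34 to 0.59 kg; the V groove in its top runs along its y axis; its outer sides across x are flat, upright and 50 mm apart. It stands upright on the bin's floor, 70 to 100 mm from the back wall, y axis within 0.25 rad of the bin's x axis.
- pocket (a point): Centre of the pocket's floor; z up, x away from the robot within 0.35 rad. The fixture is a grey plate 128 x 112 mm fixed to the bench; pocket 63 (x) x 53 (y) mm, 10 deep, mouth chamfered; floor 12 and plate top 22 mm above the bench. The block's y goes along x, either way round. At +x 48 to 64 mm a boss 30 mm wide stands 20 mm above the plate. Ears with bolts at the y sides are below its top.
- oil_can_at (a point): Copper oil can with a long bent spout, 76 x 91 x 177 mm, a bystander; the point is 38 mm above its base.
- nut_tin_at (a point): Round tin of nuts, 74 mm across, 45 high, a bystander; the point is half-way up.
- bobbin_at (a point): Coil bobbin wound with copper wire, 56 mm across, 48 high, a bystander; the point is half-way up.
- v_block: The same vee block; origin at the centre of its underside.

How it is judged:
By the outcome, as a careful person would: the job done as asked, in the order asked, and still so for the second after the job is handed in, with the robot touching nothing.
It also fails if it takes over 72 s, if anything falls off the work surface, if the arm or the gripper's body presses on something with over 40 N, if the wrist force passes 120 N, or if a joint passes its speed limit or range.

ROBOT

A 7-joint arm with a two-finger parallel gripper is mounted at the origin on a cart in front of the work surface, level with it; the furniture and walls round the work are solid. World frame = base frame: x ahead of the robot, y to its left, z up, the work surface at z = 0. Lengths are in mm, angles in rad, forces in N, time in s.
With the tool pointing down it reaches from about 400 to 875 mm from the base axis. Payload 19.3 kg.
Tool frame: the origin (TCP) lies midway between the tips of the shut fingers; the grasp point (between the pads) lies 19 mm behind it (robot.tcp_to_grasp is the distance from the TCP to the grasp point, in mm); z points along the fingers, y is the line along which they close (so a half turn about z gives the same grasp; the last joint's range is limited). The gripper opens to 85 mm and grips with 20 to 120 N. Pads are 22 mm wide; open, the fingers measure 114 mm over their backs; the gripper's body (76 mm by 85 mm) begins 54 mm behind the grasp point. The pads swing forward as they close: fully open they stand 13 mm farther back than shut.
Start: joints at [-1.403, 0.521, -0.036, 1.599, 0.021, 1.021, -0.113], TCP at [147.248, 607.398, 231.291] pointing down, gripper open.
Joint ranges: [-2.91, 2.91], [-0.3, 2.13], [-1.5, 1.42], [0.17, 2.43], [-1.26, 4.41], [0.16, 1.93], [-2.52, 2.52]. Speed limits (rad/s): [1.89, 1.89, 2.39, 2.39, 3.01, 3.01, 3.01].

INTERFACE

Orientations are given as a unit quaternion [w, x, y, z].
In Python, from workcell import robot gives the robot as it stands.
- The arm moves only by the tool drive_tool, never from a script. Its argument "deltas" is a list of rows, each an object of numbers: "ax", "ay", "az": the turn, a rotation vector about the tool's x, y, z in rad; "dx", "dy", "dz": the shift along the tool's x, y, z in mm; "hand": the closure in counts, from 0 (fully open) to 255 (shut). A call has exactly 8 rows; each row shifts and turns the commanded pose from where the row before left it, along the tool's axes as they then stand; what a row does not reach is not made up. A row lasts 1/8 s, in which the tool goes at most 62.5 mm and 10.7 degrees, less where a joint would pass 70% of its speed; a pose out of reach is approached as far as the arm can. A call is refused whole if a number of a shift passes 62.5 or a number of a turn 0.188, either way. A call with a gripper value outside its range is refused whole. The fingers move at their own pace and stop on an object; "force" is the grip in N (left out, the last holds). Time passes only in rows, so rows that do not move let the fingers close, or fill a call up. It gives the time, the measured TCP pose, the force, the opening and the grip force at its end, in the units of the state.
- robot.sense(): the state, without advancing time (a new reading comes with each control period).
- robot.snapshot(name): name is "scene" or "top" or "wrist"; returns a dict with "image" (384x512x3 uint8, red, green, blue), "depth" (384x512 float32, mm along the optical axis (not along the pixel's ray), 0 where there is no reading), "fx", "fy", "cx", "cy" (pixels), "origin" and "attitude" of the camera in the world. Camera axes: x right, y up, looking along -z (the intrinsics and any distortion apply to the point x, -y, -z); pixel columns grow to the right and rows downward; lengths in mm; the calibration is good to about 2 mm. A picture is of the moment at which its call begins.
- robot.sign_off(): hands the job in; it is judged then, once.
The state is a dict: "time_s": time; "joints": joint angles; "joint_velocities": joint speeds; "joint_torque": joint torques, N m; "tcp_pos": TCP position; "ee_rot": TCP orientation; "contact_force": force on the tool from outside, world axes, zero at the start; "ft_torque": the same for the moment, N m; "opening": opening from 0.0 (shut) to 1.0 (fully open); "gripper_force": force on a finger pad.
Only numpy, scipy, OpenCV 4.12 (cv2) and the standard library are available. Lean on these libraries where they do the work, as an engineer would, in place of code of your own. Each camera call takes 0.05 s, during which the arm holds its last target. There are 200 camera calls.

## Working session

There is one attempt and no reset: what is moved stays moved. The work goes in short steps, Python scripts to look and compute and a tool call to move; the robot and the scene stay as the last step left them, time stands still between calls to the robot, and variables do not carry over. Pictures are saved under pics/ and viewed, at most 10 in all, crops included, and the job is handed in when it is done.

Besides the shell and the picture viewer there is one more tool, called after "Call:" in YAML: its name, and indented under it one key for each argument. drive_tool: Moves the arm, as the interface text tells. Its arguments: {"type":"object","properties":{"deltas":{"type":"array"},"force":{"type":"number"}},"required":["deltas"]}

```bash
mkdir -p pics; ls
cat > h.py <<'E'
import numpy as np, cv2
from scipy.spatial.transform import Rotation as R
from workcell import robot
def rot(q): return R.from_quat([q[1],q[2],q[3],q[0]])
def snap(n):
    s=robot.snapshot(n); a=s["attitude"]; a=np.array(a)
    M=a if a.shape==(3,3) else rot(a).as_matrix()
    d=s["depth"]; v,u=np.mgrid[:d.shape[0],:d.shape[1]]
    P=np.stack([(u-s["cx"])/s["fx"]*d,-(v-s["cy"])/s["fy"]*d,-d],-1)@M.T+np.array(s["origin"])
    P[d==0]=np.nan
    return s,P
def save(f,im): cv2.imwrite(f,im[:,:,::-1])
E
python3 - <<'E'
from h import *
st=robot.sense(); print({k:np.round(v,3) for k,v in st.items()})
ims=[]
for n in ["scene","top"]:
    s,P=snap(n); np.savez(f"{n}.npz",P=P,im=s["image"]); print({k:s[k] for k in s if k not in("image","depth")})
    save(f"pics/{n}0.png",s["image"])
E
```

```text
pics
{'time_s': np.float64(0.0), 'joints': array([-1.403,  0.522, -0.036,  1.6  ,  0.021,  1.021, -0.113]), 'joint_velocities': array([ 0.   , -0.   ,  0.   , -0.002, -0.   , -0.001,  0.   ]), 'joint_torque': array([-0.0000e+00, -9.2711e+01,  1.9800e+00, -3.6992e+01,  1.8000e-02,
        8.0000e-03,  0.0000e+00]), 'tcp_pos': array([147.163, 607.085, 230.733]), 'ee_rot': array([-0.   ,  0.119,  0.993, -0.001]), 'contact_force': array([-0.19 , -0.558, -0.216]), 'ft_torque': array([ 0.024,  0.021, -0.013]), 'gripper_force': np.float64(0.0), 'opening': np.float64(0.999)}
{'fx': 447.0721792505915, 'fy': 447.0721792505915, 'cx': 251.7321286351284, 'cy': 196.15200506872694, 'origin': array([1745.79480358, -285.28059746, 1204.49251739]), 'attitude': array([0.71577641, 0.32365591, 0.25998654, 0.56153181])}
{'fx': 374.0920055420875, 'fy': 374.0920055420875, 'cx': 254.3424607676036, 'cy': 194.67801068075894, 'origin': array([ 408.04101531,  -16.46503369, 1346.93822328]), 'attitude': array([ 0.71526753,  0.0383544 , -0.04242312, -0.6965067 ])}
```

View pics/scene0.png

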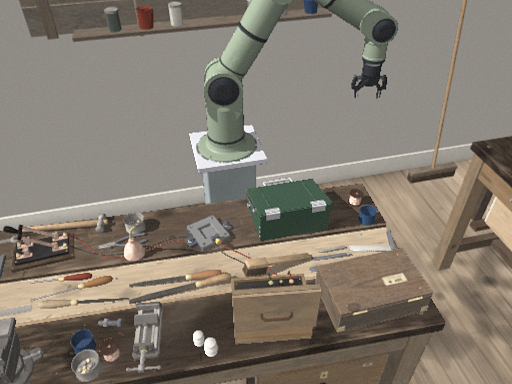

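View pics/top0.png

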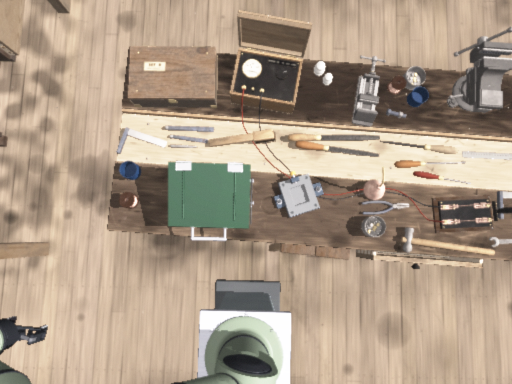

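The scene view shows the green bin at (288,207) with its handle towards the robot, and the fixture at (210,232). In the top view (image up = +x, left = +y) the lid is at (209,195), the handle bar at (209,238), the fixture at (298,195), the oil can at (374,190), the nut tin at (373,226) and the bobbin at (126,200).

Run:
```python
from h import *
z=np.load("top.npz");P=z["P"];im=z["im"].astype(int)
g=(im[...,1]>im[...,0]+15)&(im[...,1]>im[...,2]+5)
m=np.zeros(g.shape,bool);m[155:235,160:258]=1
m&=g; m=cv2.erode(m.astype(np.uint8),np.ones((2,2))).astype(bool)
Q=P[m];Q=Q[~np.isnan(Q).any(1)]
A=np.c_[Q[:,:2],np.ones(len(Q))];c=np.linalg.lstsq(A,Q[:,2],rcond=None)[0];print("lid plane",c,len(Q))
r=cv2.minAreaRect(Q[:,:2].astype(np.float32));print(r, cv2.boxPoints(r))
# handle
sub=P[226:244,186:232];ii=im[226:244,186:232]
for v in range(226,244,1): print(v,[tuple(np.round(P[v,u]).astype(int)) if not np.isnan(P[v,u,0]) else None for u in (196,209,222)],im[v,209])
# fixture
for (a,b,cc,d,lo,hi,n) in [(170,220,270,325,15,28,"plate"),(170,220,270,325,6,15,"floor"),(170,220,270,325,32,50,"boss")]:
    q=P[a:b,cc:d].reshape(-1,3);q=q[(q[:,2]>lo)&(q[:,2]<hi)]
    r=cv2.minAreaRect(q[:,:2].astype(np.float32));print(n,len(q),np.round(q.mean(0),1),r)
for n,(v,u) in dict(oil=(190,374),tin=(226,373),bob=(200,126)).items(): print(n,np.round(P[v-3:v+4:3,u-3:u+4:3].reshape(-1,3).mean(0)))
big=cv2.resize(z["im"][150:250,160:330],None,fx=4.5,fy=4.5,interpolation=cv2.INTER_CUBIC);save("pics/topc.png",big)
```

```text
lid plane [ 2.51065761e-01 -8.59471796e-04 -2.58017110e+01] 4760
((542.193603515625, 128.49203491210938), (268.1273193359375, 203.50148010253906), 89.86726379394531) [[440.13257    -5.335541 ]
 [643.6335     -5.8069763]
 [644.25464   262.3196   ]
 [440.75372   262.79105  ]]
226 [(np.int64(442), np.int64(171), np.int64(86)), (np.int64(443), np.int64(128), np.int64(81)), (np.int64(444), np.int64(84), np.int64(85))] [ 89 121  99]
227 [(np.int64(440), np.int64(184), np.int64(1)), (np.int64(442), np.int64(137), np.int64(-1)), (np.int64(441), np.int64(84), np.int64(82))] [76 86 73]
228 [(np.int64(437), np.int64(184), np.int64(-2)), (np.int64(438), np.int64(137), np.int64(-2)), (np.int64(439), np.int64(91), np.int64(-3))] [117 101  86]
229 [(np.int64(433), np.int64(183), np.int64(1)), (np.int64(435), np.int64(136), np.int64(5)), (np.int64(436), np.int64(90), np.int64(2))] [131 110  92]
230 [(np.int64(430), np.int64(183), np.int64(0)), (np.int64(431), np.int64(137), np.int64(2)), (np.int64(432), np.int64(90), np.int64(0))] [138 115  96]
231 [(np.int64(426), np.int64(183), np.int64(1)), (np.i
[... 1770 characters left out ...]
p.int64(378), np.int64(156), np.int64(-856))] [150 130 112]
243 [(np.int64(368), np.int64(306), np.int64(-851)), (np.int64(370), np.int64(231), np.int64(-851)), (np.int64(373), np.int64(154), np.int64(-835))] [147 127 110]
plate 866 [ 562.6 -181.8   21.1] ((565.4474487304688, -181.49270629882812), (129.43057250976562, 159.23370361328125), 18.460783004760742)
floor 444 [ 562.6 -178.    10.8] ((555.9022827148438, -181.3217315673828), (152.21458435058594, 183.37147521972656), 16.64056968688965)
boss 66 [ 625.1 -160.    40. ] ((627.0255737304688, -162.84735107421875), (40.294586181640625, 30.218374252319336), 7.226315021514893)
oil [ 585. -441.   50.]
tin [ 460. -448.   12.]
bob [527. 425.  45.]
```

View pics/topc.png

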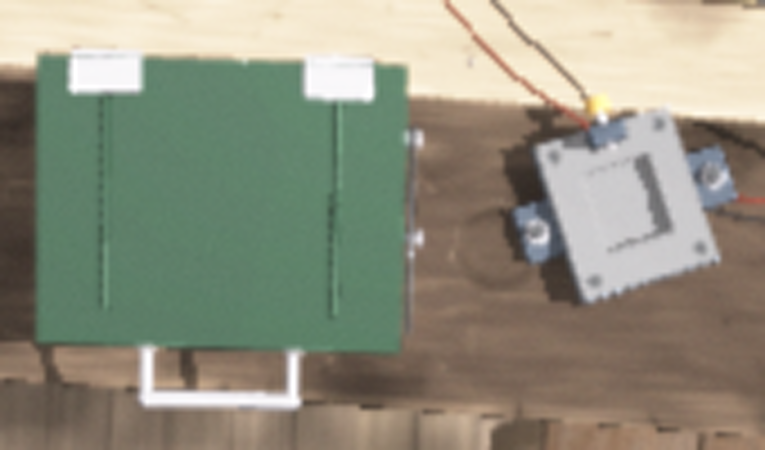

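```bash
cat >> h.py <<'E'
def mat(x,y,z): return R.from_matrix(np.array([x,y,z]).T)
def plan(p,Rt,n,start=None,show=True):
    """rows (shift along tool axes as they stand, then turn) from start pose to target"""
    if start is None:
        s=robot.sense(); p0,R0=np.array(s["tcp_pos"]),rot(s["ee_rot"])
    else: p0,R0=start
    w=(R0.inv()*Rt).as_rotvec()/n; d=(np.array(p)-p0)/n
    for i in range(n):
        Ri=R0*R.from_rotvec(w*i)
        q=Ri.inv().apply(d)
        if show: print(i,"d",np.round(q,1),"a",np.round(w,4))
    return (np.array(p),Rt)
E
python3 - <<'E'
from h import *
plan([402,127.5,170],mat([0,1,0],[1,0,0],[0,0,-1]),16)
z=np.load("top.npz");P=z["P"]
c=np.array([[537,150],[670,110],[718,260],[585,302]])/4.5+[160,150]
s=374.09;O=np.array([408.04,-16.465,1346.94])
M=rot([0.71526753,0.0383544,-0.04242312,-0.6965067]).as_matrix()
W=[]
for u,v in c:
    r=M@np.array([(u-254.34)/s,-(v-194.68)/s,-1]); t=(22-O[2])/r[2]; W.append(O+t*r)
W=np.array(W);print(W.round(1),W.mean(0))
d=np.diff(np.r_[W,W[:1]],axis=0);print(np.linalg.norm(d,axis=1),np.arctan2(d[:,1],d[:,0]))
E
```

```text
0 d [-22.5 -25.4   3.8] a [-0.0001  0.      0.0833]
1 d [-24.6 -23.4   3.8] a [-0.0001  0.      0.0833]
2 d [-26.4 -21.3   3.8] a [-0.0001  0.      0.0833]
3 d [-28.1 -19.    3.8] a [-0.0001  0.      0.0833]
4 d [-29.6 -16.6   3.8] a [-0.0001  0.      0.0833]
5 d [-30.9 -14.1   3.8] a [-0.0001  0.      0.0833]
6 d [-31.9 -11.5   3.8] a [-0.0001  0.      0.0833]
7 d [-32.8  -8.8   3.8] a [-0.0001  0.      0.0833]
8 d [-33.4  -6.    3.8] a [-0.0001  0.      0.0833]
9 d [-33.8  -3.2   3.8] a [-0.0001  0.      0.0833]
10 d [-33.9  -0.4   3.8] a [-0.0001  0.      0.0833]
11 d [-33.9   2.4   3.8] a [-0.0001  0.      0.0833]
12 d [-33.5   5.2   3.8] a [-0.0001  0.      0.0833]
13 d [-33.    8.    3.8] a [-0.0001  0.      0.0833]
14 d [-32.2  10.7   3.8] a [-0.0001  0.      0.0833]
15 d [-31.2  13.4   3.8] a [-0.0001  0.      0.0833]
[[ 603.5 -110.5   22. ]
 [ 638.6 -216.    22. ]
 [ 519.6 -255.1   22. ]
 [ 483.7 -150.5   22. ]] [ 561.36480032 -183.0262367    22.        ]
[111.24948518 125.26403711 110.62029168 126.35335184] [-1.24953077 -2.82419131  1.90191702  0.32245682]
```

Call:
drive_tool:
  deltas:
    - {"dx":-22.5,"dy":-25.4,"dz":3.8,"az":0.0833,"hand":0}
    - {"dx":-24.6,"dy":-23.4,"dz":3.8,"az":0.0833,"hand":0}
    - {"dx":-26.4,"dy":-21.3,"dz":3.8,"az":0.0833,"hand":0}
    - {"dx":-28.1,"dy":-19,"dz":3.8,"az":0.0833,"hand":0}
    - {"dx":-29.6,"dy":-16.6,"dz":3.8,"az":0.0833,"hand":0}
    - {"dx":-30.9,"dy":-14.1,"dz":3.8,"az":0.0833,"hand":0}
    - {"dx":-31.9,"dy":-11.5,"dz":3.8,"az":0.0833,"hand":0}
    - {"dx":-32.8,"dy":-8.8,"dz":3.8,"az":0.0833,"hand":0}

```text
$.deltas[0]: bad value
```

Call:
drive_tool:
  deltas:
    - {"dx":-33.4,"dy":-6,"dz":3.8,"az":0.0833,"hand":160}
    - {"dx":-33.8,"dy":-3.2,"dz":3.8,"az":0.0833,"hand":160}
    - {"dx":-33.9,"dy":-0.4,"dz":3.8,"az":0.0833,"hand":160}
    - {"dx":-33.9,"dy":2.4,"dz":3.8,"az":0.0833,"hand":160}
    - {"dx":-33.5,"dy":5.2,"dz":3.8,"az":0.0833,"hand":160}
    - {"dx":-33,"dy":8,"dz":3.8,"az":0.0833,"hand":160}
    - {"dx":-32.2,"dy":10.7,"dz":3.8,"az":0.0833,"hand":160}
    - {"dx":-31.2,"dy":13.4,"dz":3.8,"az":0.0833,"hand":160}

```text
$.deltas[0]: bad value
```

Run:
```python
from h import *
s,P=snap("wrist"); st=robot.sense(); print(st["tcp_pos"],rot(st["ee_rot"]).as_matrix().round(3).tolist(),st["joints"].round(2),st["opening"])
print(s["origin"],rot(s["attitude"]).as_matrix().round(2).tolist())
np.savez("w1.npz",P=P,im=s["image"]); save("pics/w1.png",s["image"])
q=P.reshape(-1,3);q=q[(q[:,2]>60)&(q[:,2]<95)&(q[:,0]<425)&(q[:,0]>380)]
print(len(q),np.percentile(q,[1,50,99],axis=0))
```

```text
[147.23979809 607.16376079 230.87172817] [[-0.972, 0.236, -0.0], [0.236, 0.972, -0.001], [-0.0, -0.001, -1.0]] [-1.4   0.52 -0.04  1.6   0.02  1.02 -0.11] 1.0008570552259601
[ 76.84619298 624.49494668 373.55937497] [[0.24, -0.93, -0.27], [0.97, 0.23, 0.07], [-0.0, -0.28, 0.96]]Traceback (most recent call last):
  File "<stdin>", line 6, in <module>
    return _quantile_unchecked(
        a, q, axis, out, overwrite_input, method, keepdims, weights)
    return _ureduce(a,
                    func=_quantile_ureduce_func,
    ...<5 lines>...
                    overwrite_input=overwrite_input,
                    method=method)
    r = func(a, **kwargs)
    result = _quantile(arr,
                       quantiles=q,
    ...<2 lines>...
                       out=out,
                       weights=wgt)
    slices_having_nans = np.isnan(arr[-1, ...])
                                  ~~~^^^^^^^^^
IndexError: index -1 is out of bounds for axis 0 with size 0
```

View pics/w1.png

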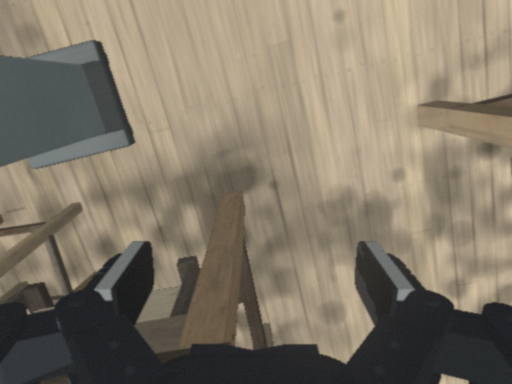

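The moves were refused, probably because every field must be present, so this picture shows only the floor and the open fingers at (125,280) and (385,280). I'm resending with full rows.

Call:
drive_tool:
  deltas:
    - {"ax":0,"ay":0,"az":0.0833,"dx":-22.5,"dy":-25.4,"dz":3.8,"hand":0}
    - {"ax":0,"ay":0,"az":0.0833,"dx":-24.6,"dy":-23.4,"dz":3.8,"hand":0}
    - {"ax":0,"ay":0,"az":0.0833,"dx":-26.4,"dy":-21.3,"dz":3.8,"hand":0}
    - {"ax":0,"ay":0,"az":0.0833,"dx":-28.1,"dy":-19,"dz":3.8,"hand":0}
    - {"ax":0,"ay":0,"az":0.0833,"dx":-29.6,"dy":-16.6,"dz":3.8,"hand":0}
    - {"ax":0,"ay":0,"az":0.0833,"dx":-30.9,"dy":-14.1,"dz":3.8,"hand":0}
    - {"ax":0,"ay":0,"az":0.0833,"dx":-31.9,"dy":-11.5,"dz":3.8,"hand":0}
    - {"ax":0,"ay":0,"az":0.0833,"dx":-32.8,"dy":-8.8,"dz":3.8,"hand":0}

```text
time_s: 1.15
tcp_pos: [275.0, 366.5, 200.8]
ee_rot: [0.0, 0.438, 0.899, 0.0]
contact_force: [-0.1, 0.7, 0.9]
opening: 0.997
gripper_force: 0.0
```

Call:
drive_tool:
  deltas:
    - {"ax":0,"ay":0,"az":0.0833,"dx":-33.4,"dy":-6,"dz":3.8,"hand":160}
    - {"ax":0,"ay":0,"az":0.0833,"dx":-33.8,"dy":-3.2,"dz":3.8,"hand":160}
    - {"ax":0,"ay":0,"az":0.0833,"dx":-33.9,"dy":-0.4,"dz":3.8,"hand":160}
    - {"ax":0,"ay":0,"az":0.0833,"dx":-33.9,"dy":2.4,"dz":3.8,"hand":160}
    - {"ax":0,"ay":0,"az":0.0833,"dx":-33.5,"dy":5.2,"dz":3.8,"hand":160}
    - {"ax":0,"ay":0,"az":0.0833,"dx":-33,"dy":8,"dz":3.8,"hand":160}
    - {"ax":0,"ay":0,"az":0.0833,"dx":-32.2,"dy":10.7,"dz":3.8,"hand":160}
    - {"ax":0,"ay":0,"az":0.0833,"dx":-31.2,"dy":13.4,"dz":3.8,"hand":160}

```text
time_s: 2.15
tcp_pos: [402.3, 126.8, 170.4]
ee_rot: [0.0, 0.708, 0.706, 0.0]
contact_force: [0.6, 0.6, 0.5]
opening: 0.372
gripper_force: 0.0
```

Run:
```python
from h import *
s,P=snap("wrist"); st=robot.sense(); print(st["tcp_pos"],rot(st["ee_rot"]).as_matrix().round(3).tolist(),st["joints"].round(2),st["opening"])
save("pics/w2.png",s["image"])
q=P.reshape(-1,3);im=s["image"].reshape(-1,3).astype(int)
q=q[(q[:,2]>60)&(q[:,2]<95)&(q[:,0]<420)&(q[:,0]>380)&(abs(q[:,1]-127)<80)&(im.min(1)>100)]
print(len(q),np.percentile(q,[1,50,99],axis=0) if len(q) else 0)
for y in range(80,180,20):
    k=q[abs(q[:,1]-y)<6]; print(y,len(k),k[:,0].min() if len(k) else 0,k[:,0].max() if len(k) else 0,k[:,2].max() if len(k) else 0)
```

```text
[403.67895252 123.32804622 170.2221379 ] [[0.01, 1.0, 0.001], [1.0, -0.01, -0.001], [-0.001, 0.001, -1.0]] [-0.76  0.32  0.4   2.19 -0.19  0.67 -0.24] 0.37194517468406463
3017 [[393.36537302  74.51373597  69.67690895]
 [400.06702647 140.50542951  74.29629931]
 [418.9031009  190.46837096  77.84429017]]
80 408 393.4272868917564 419.64648649054413 78.77589656277283
100 219 393.5985488904563 404.30005538762794 77.37114225294428
120 244 393.04383568196744 405.0376404417111 76.29507673496508
140 273 393.19910586140486 405.01109891849217 76.88014183191987
160 290 393.4772816667921 404.9704544887455 76.38925993308601
```

View pics/w2.png

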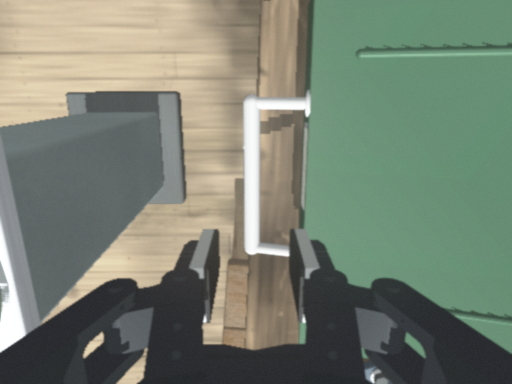

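The handle bar shows from (250,100) to (255,248) in the picture, which puts its centre near x 399–402, y 129, z 71. The open fingers fit either side of it.

Call:
drive_tool:
  deltas:
    - {"ax":0,"ay":0,"az":0,"dx":2,"dy":-1.5,"dz":19,"hand":160}
    - {"ax":0,"ay":0,"az":0,"dx":2,"dy":-1,"dz":19,"hand":160}
    - {"ax":0,"ay":0,"az":0,"dx":0,"dy":0,"dz":19,"hand":160}
    - {"ax":0,"ay":0,"az":0,"dx":0,"dy":0,"dz":19,"hand":160}
    - {"ax":0,"ay":0,"az":0,"dx":0,"dy":0,"dz":19,"hand":160}
    - {"ax":0,"ay":0,"az":0,"dx":0,"dy":0,"dz":19,"hand":160}
    - {"ax":0,"ay":0,"az":0,"dx":0,"dy":0,"dz":4,"hand":160}
    - {"ax":0,"ay":0,"az":0,"dx":0,"dy":0,"dz":0,"hand":160}

```text
time_s: 3.2
tcp_pos: [399.4, 131.7, 52.7]
ee_rot: [-0.0, 0.707, 0.707, -0.0]
contact_force: [0.6, 0.0, 0.4]
opening: 0.369
gripper_force: 0.0
```

Call:
drive_tool:
  deltas:
    - {"ax":0,"ay":0,"az":0,"dx":0,"dy":0,"dz":0,"hand":255}
    - {"ax":0,"ay":0,"az":0,"dx":0,"dy":0,"dz":0,"hand":255}
    - {"ax":0,"ay":0,"az":0,"dx":0,"dy":0,"dz":0,"hand":255}
    - {"ax":0,"ay":0,"az":0,"dx":0,"dy":0,"dz":0,"hand":255}
    - {"ax":0,"ay":0,"az":0,"dx":0,"dy":0,"dz":0,"hand":255}
    - {"ax":0,"ay":0,"az":0,"dx":0,"dy":0,"dz":0,"hand":255}
    - {"ax":0,"ay":0,"az":0,"dx":0,"dy":0,"dz":0,"hand":255}
    - {"ax":0,"ay":0,"az":0,"dx":0,"dy":0,"dz":0,"hand":255}
  force: 30

```text
time_s: 4.2
tcp_pos: [400.4, 132.0, 53.1]
ee_rot: [0.001, 0.707, 0.707, 0.001]
contact_force: [4.3, -1.5, 6.0]
opening: 0.126
gripper_force: 31.1
```

```bash
python3 -c "
import numpy as np
t=np.linspace(-.245,-.245+1.17,17);x=-256*np.cos(t);z=256*np.sin(t)
print(np.c_[np.diff(x),-np.diff(z)].round(1).tolist())"
```

```text
[[-3.9, -18.3], [-2.5, -18.5], [-1.2, -18.7], [0.2, -18.7], [1.6, -18.6], [2.9, -18.5], [4.3, -18.2], [5.6, -17.9], [6.9, -17.4], [8.1, -16.9], [9.3, -16.2], [10.5, -15.5], [11.6, -14.7], [12.7, -13.8], [13.6, -12.8], [14.5, -11.8]]
```

Call:
drive_tool:
  deltas:
    - {"ax":0,"ay":0,"az":0,"dx":0,"dy":-3.9,"dz":-18.3,"hand":255}
    - {"ax":0,"ay":0,"az":0,"dx":0,"dy":-2.5,"dz":-18.5,"hand":255}
    - {"ax":0,"ay":0,"az":0,"dx":0,"dy":-1.2,"dz":-18.7,"hand":255}
    - {"ax":0,"ay":0,"az":0,"dx":0,"dy":0.2,"dz":-18.7,"hand":255}
    - {"ax":0,"ay":0,"az":0,"dx":0,"dy":1.6,"dz":-18.6,"hand":255}
    - {"ax":0,"ay":0,"az":0,"dx":0,"dy":2.9,"dz":-18.5,"hand":255}
    - {"ax":0,"ay":0,"az":0,"dx":0,"dy":4.3,"dz":-18.2,"hand":255}
    - {"ax":0,"ay":0,"az":0,"dx":0,"dy":5.6,"dz":-17.9,"hand":255}

```text
time_s: 5.2
tcp_pos: [406.1, 131.9, 200.7]
ee_rot: [-0.0, 0.707, 0.707, 0.0]
contact_force: [5.5, 2.4, -5.6]
opening: 0.124
gripper_force: 30.2
```

Call:
drive_tool:
  deltas:
    - {"ax":0,"ay":0,"az":0,"dx":0,"dy":6.9,"dz":-17.4,"hand":255}
    - {"ax":0,"ay":0,"az":0,"dx":0,"dy":8.1,"dz":-16.9,"hand":255}
    - {"ax":0,"ay":0,"az":0,"dx":0,"dy":9.3,"dz":-16.2,"hand":255}
    - {"ax":0,"ay":0,"az":0,"dx":0,"dy":10.5,"dz":-15.5,"hand":255}
    - {"ax":0,"ay":0,"az":0,"dx":0,"dy":11.6,"dz":-14.7,"hand":255}
    - {"ax":0,"ay":0,"az":0,"dx":0,"dy":12.7,"dz":-13.8,"hand":255}
    - {"ax":0,"ay":0,"az":0,"dx":0,"dy":13.6,"dz":-12.8,"hand":255}
    - {"ax":0,"ay":0,"az":0,"dx":0,"dy":14.5,"dz":-11.8,"hand":255}

```text
time_s: 6.2
tcp_pos: [490.7, 131.7, 320.3]
ee_rot: [-0.003, 0.707, 0.707, -0.002]
contact_force: [-18.0, -1.7, 21.1]
opening: 0.128
gripper_force: 32.1
```

Run:
```python
from h import *
s,P=snap("scene"); im=s["image"]
st=robot.sense(); print(st["tcp_pos"],st["contact_force"],st["joints"].round(2))
a=cv2.resize(im[150:260,210:350],None,fx=5,fy=5,interpolation=cv2.INTER_CUBIC); save("pics/s2.png",a)
```

```text
[493.00999435 131.77028898 321.69804214] [-31.19333552  -1.46777554  38.95135926] [-0.76  0.27  0.48  1.8  -0.14  1.12 -0.23]
```

View pics/s2.png

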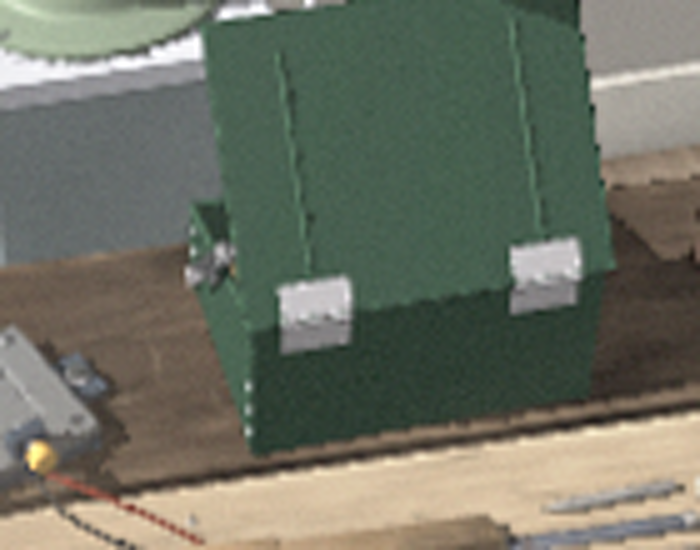

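The lid is raised to about 1.17, with the stay and stud hardware at about (215,262). The 50 N is radial, so my arc ran slightly inward. I'll relax it outward, then let the lid down slowly.

Call:
drive_tool:
  deltas:
    - {"ax":0,"ay":0,"az":0,"dx":0,"dy":-1.7,"dz":-2.1,"hand":255}
    - {"ax":0,"ay":0,"az":0,"dx":0,"dy":0,"dz":0,"hand":255}
    - {"ax":0,"ay":0,"az":0,"dx":0,"dy":-2.4,"dz":1.8,"hand":255}
    - {"ax":0,"ay":0,"az":0,"dx":0,"dy":-2.4,"dz":1.8,"hand":255}
    - {"ax":0,"ay":0,"az":0,"dx":0,"dy":-2.4,"dz":1.9,"hand":255}
    - {"ax":0,"ay":0,"az":0,"dx":0,"dy":-2.4,"dz":1.9,"hand":255}
    - {"ax":0,"ay":0,"az":0,"dx":0,"dy":-2.4,"dz":2,"hand":255}
    - {"ax":0,"ay":0,"az":0,"dx":0,"dy":0,"dz":0,"hand":255}

```text
time_s: 7.25
tcp_pos: [479.7, 131.8, 311.6]
ee_rot: [-0.0, 0.707, 0.707, -0.0]
contact_force: [2.1, -0.3, -3.5]
opening: 0.121
gripper_force: 30.6
```

Run:
```python
from h import *
st=robot.sense(); p=st["tcp_pos"]; print(p,st["contact_force"]); print(np.arctan2(p[2]+19-134,649-p[0])+.245, np.hypot(p[2]+19-134,649-p[0]))
```

```text
[479.74551028 131.79430673 311.55609636] [ 2.11488892 -0.26008203 -3.53221896]
1.1048932311115993 259.3865480419713
```

Call:
drive_tool:
  deltas:
    - {"ax":0,"ay":0,"az":0,"dx":0,"dy":-1.2,"dz":1,"hand":255}
    - {"ax":0,"ay":0,"az":0,"dx":0,"dy":-1.2,"dz":1,"hand":255}
    - {"ax":0,"ay":0,"az":0,"dx":0,"dy":-1.2,"dz":1.1,"hand":255}
    - {"ax":0,"ay":0,"az":0,"dx":0,"dy":-1.2,"dz":1.1,"hand":255}
    - {"ax":0,"ay":0,"az":0,"dx":0,"dy":-1.2,"dz":1.1,"hand":255}
    - {"ax":0,"ay":0,"az":0,"dx":0,"dy":-1.2,"dz":1.1,"hand":255}
    - {"ax":0,"ay":0,"az":0,"dx":0,"dy":0,"dz":0,"hand":255}
    - {"ax":0,"ay":0,"az":0,"dx":0,"dy":0,"dz":0,"hand":255}

```text
time_s: 8.25
tcp_pos: [472.8, 131.8, 305.4]
ee_rot: [0.0, 0.707, 0.707, 0.0]
contact_force: [4.4, 0.1, -2.0]
opening: 0.131
gripper_force: 30.7
```

Run:
```python
from h import *
st=robot.sense(); p=st["tcp_pos"]; print(p,st["contact_force"]); print(np.arctan2(p[2]+19-134,649-p[0])+.245, np.hypot(p[2]+19-134,649-p[0]))
```

```text
[472.78659932 131.83044494 305.37522618] [ 4.39551464  0.10319796 -1.97733942]
1.069010345582721 259.4106576875133
```

Call:
drive_tool:
  deltas:
    - {"ax":0,"ay":0,"az":0,"dx":0,"dy":-0.8,"dz":0.8,"hand":255}
    - {"ax":0,"ay":0,"az":0,"dx":0,"dy":-0.8,"dz":0.8,"hand":255}
    - {"ax":0,"ay":0,"az":0,"dx":0,"dy":-0.8,"dz":0.8,"hand":255}
    - {"ax":0,"ay":0,"az":0,"dx":0,"dy":0,"dz":0,"hand":255}
    - {"ax":0,"ay":0,"az":0,"dx":0,"dy":0,"dz":0,"hand":255}
    - {"ax":0,"ay":0,"az":0,"dx":0,"dy":0,"dz":0,"hand":255}
    - {"ax":0,"ay":0,"az":0,"dx":0,"dy":0,"dz":0,"hand":255}
    - {"ax":0,"ay":0,"az":0,"dx":0,"dy":0,"dz":0,"hand":255}

```text
time_s: 9.25
tcp_pos: [470.3, 131.8, 302.9]
ee_rot: [-0.0, 0.707, 0.707, 0.0]
contact_force: [3.8, -1.3, 5.5]
opening: 0.128
gripper_force: 31.3
```

Run:
```python
from h import *
st=robot.sense(); p=st["tcp_pos"]; print(p,st["contact_force"]); print(np.arctan2(p[2]+19-134,649-p[0])+.245, np.hypot(p[2]+19-134,649-p[0]))
```

```text
[470.30663736 131.84581383 302.92657275] [ 3.83934417 -1.25213241  5.45249149]
1.0555775326660721 259.3216431319772
```

Call:
drive_tool:
  deltas:
    - {"ax":0,"ay":0,"az":0,"dx":0,"dy":-0.7,"dz":0.8,"hand":255}
    - {"ax":0,"ay":0,"az":0,"dx":0,"dy":-0.7,"dz":0.8,"hand":255}
    - {"ax":0,"ay":0,"az":0,"dx":0,"dy":0,"dz":0,"hand":255}
    - {"ax":0,"ay":0,"az":0,"dx":0,"dy":0,"dz":0,"hand":255}
    - {"ax":0,"ay":0,"az":0,"dx":0,"dy":0,"dz":0,"hand":255}
    - {"ax":0,"ay":0,"az":0,"dx":0,"dy":0,"dz":0,"hand":255}
    - {"ax":0,"ay":0,"az":0,"dx":0,"dy":0,"dz":0,"hand":255}
    - {"ax":0,"ay":0,"az":0,"dx":0,"dy":0,"dz":0,"hand":255}

```text
time_s: 10.25
tcp_pos: [469.0, 131.8, 301.5]
ee_rot: [0.0, 0.707, 0.707, 0.0]
contact_force: [4.7, 0.1, 7.6]
opening: 0.122
gripper_force: 31.7
```

Run:
```python
from h import *
st=robot.sense(); p=st["tcp_pos"]; print(p,st["contact_force"])
s,P=snap("scene"); im=s["image"]
q=P[150:212,250:330].reshape(-1,3);c=im[150:212,250:330].reshape(-1,3).astype(int)
k=(c[:,1]>c[:,0]+10)&(q[:,2]>150)&(q[:,2]<330);q=q[k]
sl=np.polyfit(q[:,0],q[:,2],1);print(len(q),sl,np.arctan(-sl[0])+.245)
a=cv2.resize(im[185:225,235:275],None,fx=14,fy=14,interpolation=cv2.INTER_CUBIC); save("pics/s3.png",a)
```

```text
[469.02664444 131.83513371 301.50925428] [4.70576008 0.14648407 7.55821644]
3933 [ -1.01843656 799.76381896] 1.0395319875660474
```

View pics/s3.png

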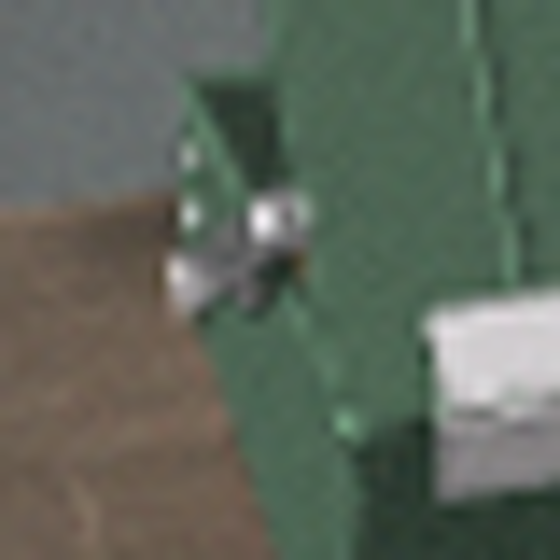

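The stay's pivot is at (275,215) and its far end is at the stud, about (185,285). I'll get the lid angle from a plane fit before letting go.

Run:
```python
from h import *
for n,(a,b,c,d) in dict(scene=(150,212,250,330),top=(150,240,160,260)).items():
    s,P=snap(n); im=s["image"][a:b,c:d].astype(int); q=P[a:b,c:d]
    k=(im[...,1]>im[...,0]+10)&(q[...,2]>150)&(q[...,2]<300)
    k=cv2.erode(k.astype(np.uint8),np.ones((5,5))).astype(bool)
    q=q[k]
    for _ in range(4):
        m=q.mean(0);nv=np.linalg.svd(q-m,full_matrices=0)[2][2]; q=q[abs((q-m)@nv)<3]
    nv*=np.sign(nv[2]); print(n,len(q),nv,np.arctan2(nv[0],nv[2])+.245)
```

```text
scene 1890 [0.71830329 0.00078037 0.69572967] 1.04636080761659
top 1365 [ 0.71789002 -0.00300359  0.69615005] 1.045771316879001
```

Call:
drive_tool:
  deltas:
    - {"ax":0,"ay":0,"az":0,"dx":0,"dy":-0.7,"dz":0.8,"hand":255}
    - {"ax":0,"ay":0,"az":0,"dx":0,"dy":-0.7,"dz":0.8,"hand":255}
    - {"ax":0,"ay":0,"az":0,"dx":0,"dy":-0.7,"dz":0.8,"hand":255}
    - {"ax":0,"ay":0,"az":0,"dx":0,"dy":0,"dz":0,"hand":255}
    - {"ax":0,"ay":0,"az":0,"dx":0,"dy":0,"dz":0,"hand":255}
    - {"ax":0,"ay":0,"az":0,"dx":0,"dy":0,"dz":0,"hand":255}
    - {"ax":0,"ay":0,"az":0,"dx":0,"dy":0,"dz":0,"hand":255}
    - {"ax":0,"ay":0,"az":0,"dx":0,"dy":0,"dz":0,"hand":255}

```text
time_s: 11.4
tcp_pos: [467.2, 131.9, 299.5]
ee_rot: [0.0, 0.707, 0.707, 0.001]
contact_force: [2.8, -1.9, 14.5]
opening: 0.125
gripper_force: 32.4
```

Run:
```python
from h import *
for n,(a,b,c,d) in dict(scene=(150,212,250,330),top=(150,240,160,260)).items():
    s,P=snap(n); im=s["image"][a:b,c:d].astype(int); q=P[a:b,c:d]
    k=(im[...,1]>im[...,0]+10)&(q[...,2]>150)&(q[...,2]<300)
    k=cv2.erode(k.astype(np.uint8),np.ones((5,5))).astype(bool)
    q=q[k]
    for _ in range(4):
        m=q.mean(0);nv=np.linalg.svd(q-m,full_matrices=0)[2][2]; q=q[abs((q-m)@nv)<3]
    nv*=np.sign(nv[2]); print(n,len(q),nv,np.arctan2(nv[0],nv[2])+.245)
```

```text
scene 1920 [ 0.70859119 -0.00162913  0.70561737] 1.0325009806697407
top 1305 [ 0.71119468 -0.00261026  0.70299027] 1.0361996058780116
```

Call:
drive_tool:
  deltas:
    - {"ax":0,"ay":0,"az":0,"dx":0,"dy":3,"dz":-3,"hand":255}
    - {"ax":0,"ay":0,"az":0,"dx":0,"dy":3,"dz":-2.8,"hand":255}
    - {"ax":0,"ay":0,"az":0,"dx":0,"dy":3.1,"dz":-2.7,"hand":255}
    - {"ax":0,"ay":0,"az":0,"dx":0,"dy":3.1,"dz":-2.6,"hand":255}
    - {"ax":0,"ay":0,"az":0,"dx":0,"dy":3.1,"dz":-2.6,"hand":255}
    - {"ax":0,"ay":0,"az":0,"dx":0,"dy":3.1,"dz":-2.5,"hand":255}
    - {"ax":0,"ay":0,"az":0,"dx":0,"dy":0,"dz":0,"hand":255}
    - {"ax":0,"ay":0,"az":0,"dx":0,"dy":0,"dz":0,"hand":255}

```text
time_s: 12.5
tcp_pos: [483.7, 131.8, 314.8]
ee_rot: [-0.001, 0.707, 0.707, -0.001]
contact_force: [-10.9, -0.8, 10.1]
opening: 0.126
gripper_force: 32.1
```

Call:
drive_tool:
  deltas:
    - {"ax":0,"ay":0,"az":0,"dx":0,"dy":0,"dz":0,"hand":255}
    - {"ax":0,"ay":0,"az":0,"dx":0,"dy":-1.8,"dz":1.5,"hand":255}
    - {"ax":0,"ay":0,"az":0,"dx":0,"dy":-1.8,"dz":1.5,"hand":255}
    - {"ax":0,"ay":0,"az":0,"dx":0,"dy":-1.8,"dz":1.5,"hand":255}
    - {"ax":0,"ay":0,"az":0,"dx":0,"dy":-1.8,"dz":1.6,"hand":255}
    - {"ax":0,"ay":0,"az":0,"dx":0,"dy":-1.8,"dz":1.6,"hand":255}
    - {"ax":0,"ay":0,"az":0,"dx":0,"dy":-1.8,"dz":1.6,"hand":255}
    - {"ax":0,"ay":0,"az":0,"dx":0,"dy":0,"dz":0,"hand":255}

```text
time_s: 13.5
tcp_pos: [473.3, 131.8, 305.5]
ee_rot: [-0.001, 0.707, 0.707, -0.001]
contact_force: [-8.0, -0.2, 8.2]
opening: 0.122
gripper_force: 31.8
```

```bash
cat >> h.py <<'E'
def lidang():
    for n,(a,b,c,d) in dict(scene=(150,212,250,330),top=(150,240,160,260)).items():
        s,P=snap(n); im=s["image"][a:b,c:d].astype(int); q=P[a:b,c:d]
        k=(im[...,1]>im[...,0]+10)&(q[...,2]>150)&(q[...,2]<300)
        k=cv2.erode(k.astype(np.uint8),np.ones((5,5))).astype(bool)
        q=q[k]
        for _ in range(4):
            m=q.mean(0);nv=np.linalg.svd(q-m,full_matrices=0)[2][2]; q=q[abs((q-m)@nv)<3]
        nv*=np.sign(nv[2]); print(n,"lid",round(np.arctan2(nv[0],nv[2])+.245,4))
E
python3 - <<'E'
from h import *
st=robot.sense(); p=st["tcp_pos"]; print(p,st["contact_force"], 2*np.arcsin(np.hypot(p[0]-400.4,p[2]-53.1)/512)); lidang()
E
```

```text
[473.2835218  131.79391436 305.53322724] [-8.00472498 -0.19273733  8.19437965] 1.0777537818764655
scene lid 1.0692
top lid 1.0698
```

Call:
drive_tool:
  deltas:
    - {"ax":0,"ay":0,"az":0,"dx":0,"dy":-1,"dz":0,"hand":255}
    - {"ax":0,"ay":0,"az":0,"dx":0,"dy":-1,"dz":0.3,"hand":255}
    - {"ax":0,"ay":0,"az":0,"dx":0,"dy":0,"dz":0,"hand":255}
    - {"ax":0,"ay":0,"az":0,"dx":0,"dy":0,"dz":0,"hand":214}
    - {"ax":0,"ay":0,"az":0,"dx":0,"dy":0,"dz":0,"hand":214}
    - {"ax":0,"ay":0,"az":0,"dx":0,"dy":0,"dz":0,"hand":214}
    - {"ax":0,"ay":0,"az":0,"dx":0,"dy":0,"dz":0,"hand":214}
    - {"ax":0,"ay":0,"az":0,"dx":0,"dy":0,"dz":0,"hand":214}
  force: 20

```text
time_s: 14.6
tcp_pos: [472.4, 131.8, 305.5]
ee_rot: [-0.0, 0.707, 0.707, -0.0]
contact_force: [1.7, -0.9, -1.5]
opening: 0.159
gripper_force: 0.6
```

Run:
```python
from h import *
st=robot.sense(); p=st["tcp_pos"]; print(p,st["contact_force"],st["opening"]); lidang()
```

```text
[472.35978548 131.76925381 305.50432976] [ 1.70579711 -0.86867682 -1.4669872 ] 0.1591008777768794
scene lid 1.0644
top lid 1.0686
```

Call:
drive_tool:
  deltas:
    - {"ax":0,"ay":0,"az":0,"dx":0,"dy":0,"dz":0,"hand":205}
    - {"ax":0,"ay":0,"az":0,"dx":0,"dy":0,"dz":0,"hand":200}
    - {"ax":0,"ay":0,"az":0,"dx":0,"dy":-1,"dz":0,"hand":195}
    - {"ax":0,"ay":0,"az":0,"dx":0,"dy":-1,"dz":0,"hand":190}
    - {"ax":0,"ay":0,"az":0,"dx":0,"dy":0,"dz":0,"hand":190}
    - {"ax":0,"ay":0,"az":0,"dx":0,"dy":0,"dz":0,"hand":190}
    - {"ax":0,"ay":0,"az":0,"dx":0,"dy":0,"dz":0,"hand":190}
    - {"ax":0,"ay":0,"az":0,"dx":0,"dy":0,"dz":0,"hand":190}

```text
time_s: 15.7
tcp_pos: [470.4, 131.8, 305.5]
ee_rot: [0.0, 0.707, 0.707, -0.0]
contact_force: [0.1, -0.8, 0.8]
opening: 0.255
gripper_force: 0.0
```

Run:
```python
from h import *
st=robot.sense(); p=st["tcp_pos"]; print(p,st["contact_force"],st["opening"]); lidang()
```

```text
[470.40667483 131.80892133 305.495343  ] [ 0.12254566 -0.77047369  0.78373308] 0.255480089502537
scene lid 1.0721
top lid 1.0714
```

The lid stays at 1.07 with no finger touching it, so it is propped. I'll withdraw upward and reorient to look in from the front.

Run:
```python
from h import *
c,s_=np.cos(.611),np.sin(.611)
Rl=mat([c,0,s_],[0,-1,0],[s_,0,-c])
A=(np.array([470.4,131.8,405.]),mat([0,1,0],[1,0,0],[0,0,-1]))
B=plan([400,129,405],Rl,12,A)
C=plan([435,129,205],Rl,8,B)
```

```text
0 d [-0.2 -5.9  0. ] a [-0.0399  0.0399  0.1264]
1 d [-1.  -5.8 -0.3] a [-0.0399  0.0399  0.1264]
2 d [-1.7 -5.6 -0.5] a [-0.0399  0.0399  0.1264]
3 d [-2.3 -5.3 -0.8] a [-0.0399  0.0399  0.1264]
4 d [-2.9 -4.9 -1.1] a [-0.0399  0.0399  0.1264]
5 d [-3.5 -4.5 -1.5] a [-0.0399  0.0399  0.1264]
6 d [-4.  -4.  -1.8] a [-0.0399  0.0399  0.1264]
7 d [-4.3 -3.3 -2.1] a [-0.0399  0.0399  0.1264]
8 d [-4.6 -2.7 -2.4] a [-0.0399  0.0399  0.1264]
9 d [-4.8 -2.  -2.7] a [-0.0399  0.0399  0.1264]
10 d [-4.9 -1.3 -2.9] a [-0.0399  0.0399  0.1264]
11 d [-4.9 -0.5 -3.2] a [-0.0399  0.0399  0.1264]
0 d [-10.8   0.   23. ] a [0. 0. 0.]
1 d [-10.8   0.   23. ] a [0. 0. 0.]
2 d [-10.8   0.   23. ] a [0. 0. 0.]
3 d [-10.8   0.   23. ] a [0. 0. 0.]
4 d [-10.8   0.   23. ] a [0. 0. 0.]
5 d [-10.8   0.   23. ] a [0. 0. 0.]
6 d [-10.8   0.   23. ] a [0. 0. 0.]
7 d [-10.8   0.   23. ] a [0. 0. 0.]
```

Call:
drive_tool:
  deltas:
    - {"ax":0,"ay":0,"az":0,"dx":0,"dy":0,"dz":-8,"hand":190}
    - {"ax":0,"ay":0,"az":0,"dx":0,"dy":0,"dz":-13,"hand":190}
    - {"ax":0,"ay":0,"az":0,"dx":0,"dy":0,"dz":-13,"hand":190}
    - {"ax":0,"ay":0,"az":0,"dx":0,"dy":0,"dz":-13,"hand":190}
    - {"ax":0,"ay":0,"az":0,"dx":0,"dy":0,"dz":-13,"hand":190}
    - {"ax":0,"ay":0,"az":0,"dx":0,"dy":0,"dz":-13,"hand":150}
    - {"ax":0,"ay":0,"az":0,"dx":0,"dy":0,"dz":-13,"hand":100}
    - {"ax":0,"ay":0,"az":0,"dx":0,"dy":0,"dz":-13,"hand":0}

```text
time_s: 16.8
tcp_pos: [470.4, 131.8, 405.4]
ee_rot: [-0.0, 0.707, 0.707, -0.0]
contact_force: [0.2, -0.4, -0.3]
opening: 0.8
gripper_force: 0.0
```

Call:
drive_tool:
  deltas:
    - {"ax":-0.04,"ay":0.04,"az":0.1264,"dx":-0.2,"dy":-5.9,"dz":0,"hand":0}
    - {"ax":-0.04,"ay":0.04,"az":0.1264,"dx":-1,"dy":-5.8,"dz":-0.3,"hand":0}
    - {"ax":-0.04,"ay":0.04,"az":0.1264,"dx":-1.7,"dy":-5.6,"dz":-0.5,"hand":0}
    - {"ax":-0.04,"ay":0.04,"az":0.1264,"dx":-2.3,"dy":-5.3,"dz":-0.8,"hand":0}
    - {"ax":-0.04,"ay":0.04,"az":0.1264,"dx":-2.9,"dy":-4.9,"dz":-1.1,"hand":0}
    - {"ax":-0.04,"ay":0.04,"az":0.1264,"dx":-3.5,"dy":-4.5,"dz":-1.5,"hand":0}
    - {"ax":-0.04,"ay":0.04,"az":0.1264,"dx":-4,"dy":-4,"dz":-1.8,"hand":0}
    - {"ax":-0.04,"ay":0.04,"az":0.1264,"dx":-4.3,"dy":-3.3,"dz":-2.1,"hand":0}

```text
time_s: 17.8
tcp_pos: [423.3, 129.9, 405.1]
ee_rot: [-0.0, 0.941, 0.26, 0.216]
contact_force: [0.0, -0.2, 0.5]
opening: 1.002
gripper_force: 0.0
```

Call:
drive_tool:
  deltas:
    - {"ax":-0.04,"ay":0.04,"az":0.1264,"dx":-4.6,"dy":-2.7,"dz":-2.4,"hand":0}
    - {"ax":-0.04,"ay":0.04,"az":0.1264,"dx":-4.8,"dy":-2,"dz":-2.7,"hand":0}
    - {"ax":-0.04,"ay":0.04,"az":0.1264,"dx":-4.9,"dy":-1.3,"dz":-2.9,"hand":0}
    - {"ax":-0.04,"ay":0.04,"az":0.1264,"dx":-4.9,"dy":-0.5,"dz":-3.2,"hand":0}
    - {"ax":0,"ay":0,"az":0,"dx":-10.8,"dy":0,"dz":23,"hand":0}
    - {"ax":0,"ay":0,"az":0,"dx":-10.8,"dy":0,"dz":23,"hand":0}
    - {"ax":0,"ay":0,"az":0,"dx":-10.8,"dy":0,"dz":23,"hand":0}
    - {"ax":0,"ay":0,"az":0,"dx":-10.8,"dy":0,"dz":23,"hand":0}

```text
time_s: 18.8
tcp_pos: [415.2, 128.1, 331.8]
ee_rot: [0.003, 0.955, 0.031, 0.296]
contact_force: [-0.0, 0.2, -0.4]
opening: 0.996
gripper_force: 0.0
```

Run:
```python
from h import *
s,P=snap("wrist"); st=robot.sense(); print(st["tcp_pos"],rot(st["ee_rot"]).as_matrix().round(3).tolist(),st["joints"].round(2))
print(s["origin"]); np.savez("w3.npz",P=P,im=s["image"],depth=s["depth"]);save("pics/w3.png",s["image"]); lidang()
```

```text
[415.32741433 126.88815454 330.91980374] [[0.824, 0.056, 0.564], [0.06, -0.998, 0.012], [0.564, 0.024, -0.825]] [ 0.05 -0.16 -0.65  2.33  0.5   0.49 -2.52]
[392.37186814 130.95926338 489.93881364]
scene lid 1.0722
top lid 1.0701
```

View pics/w3.png

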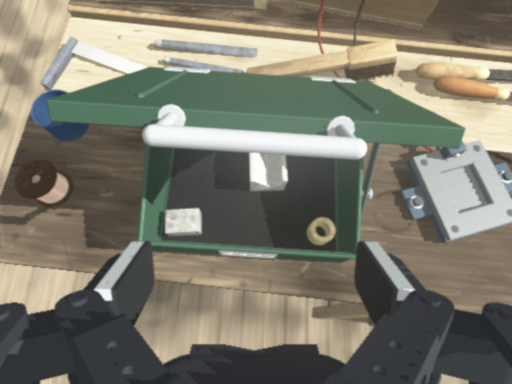

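The picture shows the vee block at about (267,172) under the lid, with the small block at (183,222), the bush at (320,231) and the fixture at (465,190). Joint 7 is at its limit, so I'll use the half-turn. First I'll measure the block and fixture from this view.

Run:
```python
from h import *
z=np.load("w3.npz");P=z["P"];im=z["im"].astype(int)
q=P[150:200,235:300];c=im[150:200,235:300]
k=(c.min(-1)>110)&(q[...,2]>12)&(q[...,2]<70)&(q[...,0]<640)
q=q[k];print(len(q),np.percentile(q,[1,50,99],axis=0).round(1))
t=q[q[:,2]>35];r=cv2.minAreaRect(t[:,:2].astype(np.float32));print("top",len(t),r,cv2.boxPoints(r).round(1).tolist())
for v in range(150,192,4): print(v,[tuple(P[v,u].round(0).astype(int).tolist()) for u in range(244,296,5)])
# fixture plate
q=P[130:250,400:512].reshape(-1,3);c=im[130:250,400:512].reshape(-1,3)
k=(abs(q[:,2]-22)<5)&(c.min(1)>130)&(abs(q[:,0]-561)<90)&(abs(q[:,1]+183)<75)
print("plate",k.sum(),np.percentile(q[k],[1,50,99],axis=0).round(1),cv2.minAreaRect(q[k][:,:2].astype(np.float32)))
```

```text
1313 [[540.   86.5  14.1]
 [558.6 111.5  43.1]
 [587.5 137.4  54.5]]
top 1015 ((565.0806884765625, 112.1747055053711), (47.09867477416992, 50.21296310424805), 5.481102466583252) [[539.2000122070312, 134.89999389648438], [544.0, 84.9000015258789], [590.9000244140625, 89.4000015258789], [586.0999755859375, 139.39999389648438]]
150 [(467, 137, 321), (467, 134, 322), (467, 131, 321), (467, 129, 321), (467, 126, 323), (467, 123, 323), (467, 121, 322), (467, 118, 323), (467, 115, 324), (468, 113, 323), (467, 110, 324)]
154 [(598, 147, 7), (579, 138, 53), (581, 131, 50), (584, 124, 44), (589, 117, 34), (589, 110, 36), (585, 103, 45), (467, 118, 319), (466, 115, 320), (466, 112, 320), (467, 109, 319)]
158 [(591, 146, 8), (573, 138, 53), (574, 131, 52), (578, 124, 43), (582, 117, 35), (582, 110, 36), (580, 103, 43), (577, 96, 50), (576, 90, 53), (596, 78, 7), (597, 70, 8)]
162 [(585, 146, 8), (568, 138, 51), (568, 131, 53), (572, 124, 43), (576, 116, 36), (576, 109, 37), (574, 103, 43), (572, 96, 49), (570, 90, 54), (590, 78, 8), (590, 70, 9)]
166 [(578, 145, 9), (566, 137, 42), (562, 130, 53
[... 762 characters left out ...]
 46), (545, 115, 37), (546, 108, 35), (544, 101, 42), (543, 95, 47), (545, 88, 44), (557, 77, 9), (558, 69, 8)]
186 [(546, 143, 9), (547, 136, 8), (540, 129, 31), (541, 122, 29), (542, 114, 29), (542, 107, 30), (543, 100, 28), (544, 93, 28), (544, 86, 28), (551, 77, 8), (552, 69, 8)]
190 [(541, 143, 7), (541, 135, 9), (541, 128, 10), (541, 121, 11), (543, 113, 8), (542, 106, 10), (543, 99, 10), (544, 91, 8), (544, 84, 8), (545, 76, 8), (546, 69, 8)]
plate 4383 [[ 491.1 -241.2   19.1]
 [ 551.9 -181.6   22.3]
 [ 633.2 -112.2   24.3]] ((563.5650634765625, -181.50674438476562), (128.1297607421875, 155.9115447998047), 19.178178787231445)<stdin>:7: RuntimeWarning: invalid value encountered in cast
```

Call:
drive_tool:
  deltas:
    - {"ax":0,"ay":0,"az":-0.18,"dx":0,"dy":0,"dz":0,"hand":0}
    - {"ax":0,"ay":0,"az":-0.18,"dx":0,"dy":0,"dz":0,"hand":0}
    - {"ax":0,"ay":0,"az":-0.18,"dx":0,"dy":0,"dz":0,"hand":0}
    - {"ax":0,"ay":0,"az":-0.18,"dx":0,"dy":0,"dz":0,"hand":0}
    - {"ax":0,"ay":0,"az":-0.18,"dx":0,"dy":0,"dz":0,"hand":0}
    - {"ax":0,"ay":0,"az":-0.18,"dx":0,"dy":0,"dz":0,"hand":0}
    - {"ax":0,"ay":0,"az":-0.18,"dx":0,"dy":0,"dz":0,"hand":0}
    - {"ax":0,"ay":0,"az":-0.18,"dx":0,"dy":0,"dz":0,"hand":0}

```text
time_s: 19.95
tcp_pos: [415.1, 128.8, 332.8]
ee_rot: [0.198, 0.695, 0.656, 0.221]
contact_force: [0.4, -0.4, -0.1]
opening: 0.999
gripper_force: 0.0
```

Call:
drive_tool:
  deltas:
    - {"ax":0,"ay":0,"az":-0.18,"dx":0,"dy":0,"dz":0,"hand":0}
    - {"ax":0,"ay":0,"az":-0.18,"dx":0,"dy":0,"dz":0,"hand":0}
    - {"ax":0,"ay":0,"az":-0.18,"dx":0,"dy":0,"dz":0,"hand":0}
    - {"ax":0,"ay":0,"az":-0.18,"dx":0,"dy":0,"dz":0,"hand":0}
    - {"ax":0,"ay":0,"az":-0.18,"dx":0,"dy":0,"dz":0,"hand":0}
    - {"ax":0,"ay":0,"az":-0.18,"dx":0,"dy":0,"dz":0,"hand":0}
    - {"ax":0,"ay":0,"az":-0.18,"dx":0,"dy":0,"dz":0,"hand":0}
    - {"ax":0,"ay":0,"az":-0.18,"dx":0,"dy":0,"dz":0,"hand":0}

```text
time_s: 20.95
tcp_pos: [415.1, 128.8, 332.8]
ee_rot: [0.294, 0.09, 0.951, 0.036]
contact_force: [-0.2, -0.1, 0.2]
opening: 0.999
gripper_force: 0.0
```

```bash
cat >> h.py <<'E'
def lean(psi,l=.611):
    c,s,cp,sp=np.cos(l),np.sin(l),np.cos(psi),np.sin(psi)
    z=np.array([s*cp,s*sp,-c]);y=np.array([-sp,cp,0]);return mat(np.cross(y,z),y,z)
E
python3 - <<'E'
from h import *
st=robot.sense();print(st["joints"].round(2),st["tcp_pos"])
Rl=lean(.095);G=np.array([584,113.6,25.5]);zt=Rl.as_matrix()[:,2]
print((G-200*zt).round(1)); plan(G-200*zt,Rl,8)
E
```

```text
[-0.45 -0.16 -0.23  2.34  0.63  0.56  0.22] [415.12484311 128.75970632 332.79263504]
[469.8 102.7 189.3]
0 d [ 3.7 -4.3 18.6] a [-0.005  -0.0007 -0.034 ]
1 d [ 3.9 -4.3 18.6] a [-0.005  -0.0007 -0.034 ]
2 d [ 4.1 -4.3 18.6] a [-0.005  -0.0007 -0.034 ]
3 d [ 4.2 -4.2 18.5] a [-0.005  -0.0007 -0.034 ]
4 d [ 4.4 -4.2 18.5] a [-0.005  -0.0007 -0.034 ]
5 d [ 4.5 -4.1 18.5] a [-0.005  -0.0007 -0.034 ]
6 d [ 4.7 -4.  18.5] a [-0.005  -0.0007 -0.034 ]
7 d [ 4.8 -4.  18.4] a [-0.005  -0.0007 -0.034 ]
```

Call:
drive_tool:
  deltas:
    - {"ax":-0.005,"ay":-0.001,"az":-0.034,"dx":3.7,"dy":-4.3,"dz":18.6,"hand":0}
    - {"ax":-0.005,"ay":-0.001,"az":-0.034,"dx":3.9,"dy":-4.3,"dz":18.6,"hand":0}
    - {"ax":-0.005,"ay":-0.001,"az":-0.034,"dx":4.1,"dy":-4.3,"dz":18.6,"hand":0}
    - {"ax":-0.005,"ay":-0.001,"az":-0.034,"dx":4.2,"dy":-4.2,"dz":18.5,"hand":0}
    - {"ax":-0.005,"ay":-0.001,"az":-0.034,"dx":4.4,"dy":-4.2,"dz":18.5,"hand":0}
    - {"ax":-0.005,"ay":-0.001,"az":-0.034,"dx":4.5,"dy":-4.1,"dz":18.5,"hand":0}
    - {"ax":-0.005,"ay":-0.001,"az":-0.034,"dx":4.7,"dy":-4,"dz":18.5,"hand":0}
    - {"ax":-0.005,"ay":-0.001,"az":-0.034,"dx":4.8,"dy":-4,"dz":18.4,"hand":0}

```text
time_s: 21.95
tcp_pos: [452.3, 102.9, 218.8]
ee_rot: [0.29, -0.011, 0.957, -0.002]
contact_force: [-0.1, -0.9, -1.2]
opening: 0.999
gripper_force: 0.0
```

Run:
```python
from h import *
s,P=snap("wrist");st=robot.sense();print(st["joints"].round(2),st["tcp_pos"],st["contact_force"],s["origin"]); lidang()
im=s["image"].astype(int); np.savez("w4.npz",P=P,im=s["image"])
k=(im.min(-1)>110)&(P[...,2]>13)&(P[...,2]<70)&(P[...,0]<640)&(P[...,0]>520)&(P[...,1]>60)&(P[...,1]<165)
q=P[k];print(len(q))
if len(q)>50:
    t=q[q[:,2]>46];r=cv2.minAreaRect(q[:,:2].astype(np.float32));print(r,cv2.boxPoints(r).round(1).tolist())
    f=q[(q[:,2]<36)&(q[:,2]>13)&(q[:,0]<552)]
    print("front",len(f),np.percentile(f,[1,50,99],axis=0).round(1),np.polyfit(f[:,1],f[:,0],1))
Rl=lean(.095);plan([584,113.6,25.5],Rl,12)
```

```text
[ 0.36  0.2  -1.    2.43  1.43  0.49 -0.28] [452.17309032 102.37006224 217.59166971] [-0.34669254 -3.59284176 -2.09366923] [312.83950862 101.34872751 298.15270925]
scene lid 1.0708
top lid 1.0703
2922
((571.592529296875, 111.70677185058594), (62.27827072143555, 49.90080642700195), 4.812126636505127) [[538.5, 134.0], [542.7000122070312, 84.19999694824219], [604.7000122070312, 89.5], [600.5, 139.1999969482422]]
front 738 [[539.4  85.1  13.4]
 [542.3 109.3  25.6]
 [551.1 133.5  35.8]] [-9.31344967e-02  5.52715750e+02]
0 d [-0.4  0.9 19.4] a [-0.0043 -0.0023 -0.0049]
1 d [-0.3  0.9 19.5] a [-0.0043 -0.0023 -0.0049]
2 d [-0.3  0.8 19.5] a [-0.0043 -0.0023 -0.0049]
3 d [-0.3  0.7 19.5] a [-0.0043 -0.0023 -0.0049]
4 d [-0.2  0.6 19.5] a [-0.0043 -0.0023 -0.0049]
5 d [-0.2  0.5 19.5] a [-0.0043 -0.0023 -0.0049]
6 d [-0.1  0.4 19.5] a [-0.0043 -0.0023 -0.0049]
7 d [-0.1  0.4 19.5] a [-0.0043 -0.0023 -0.0049]
8 d [-0.1  0.3 19.5] a [-0.0043 -0.0023 -0.0049]
9 d [-0.   0.2 19.5] a [-0.0043 -0.0023 -0.0049]
10 d [ 0.   0.1 19.5] a [-0.0043 -0.0023 -0.0049]
11 d [ 0.1  0.  19.5] a [-0.0043 -0.0023 -0.0049]
```

Call:
drive_tool:
  deltas:
    - {"ax":-0.004,"ay":-0.002,"az":-0.005,"dx":-0.4,"dy":0.8,"dz":19.4,"hand":0}
    - {"ax":-0.004,"ay":-0.002,"az":-0.005,"dx":-0.3,"dy":0.8,"dz":19.5,"hand":0}
    - {"ax":-0.004,"ay":-0.002,"az":-0.005,"dx":-0.3,"dy":0.7,"dz":19.5,"hand":0}
    - {"ax":-0.004,"ay":-0.002,"az":-0.005,"dx":-0.3,"dy":0.6,"dz":19.5,"hand":0}
    - {"ax":-0.004,"ay":-0.002,"az":-0.005,"dx":-0.2,"dy":0.5,"dz":19.5,"hand":0}
    - {"ax":-0.004,"ay":-0.002,"az":-0.005,"dx":-0.2,"dy":0.4,"dz":19.5,"hand":0}
    - {"ax":-0.004,"ay":-0.002,"az":-0.005,"dx":-0.1,"dy":0.3,"dz":19.5,"hand":0}
    - {"ax":-0.004,"ay":-0.002,"az":-0.005,"dx":-0.1,"dy":0.3,"dz":19.5,"hand":0}

```text
time_s: 23.1
tcp_pos: [540.0, 109.7, 88.8]
ee_rot: [0.295, -0.036, 0.955, 0.006]
contact_force: [-0.1, 0.2, 0.0]
opening: 1.003
gripper_force: 0.0
```

Run:
```python
from h import *
st=robot.sense();print(st["joints"].round(2),st["joint_velocities"].round(2),st["tcp_pos"],st["contact_force"])
plan([584,112.8,25.5],lean(.09),5)
```

```text
[ 0.26  0.7  -0.88  2.35  2.04  0.76 -0.62] [-0.03  0.43  0.11 -0.15  0.39  0.19 -0.06] [540.01055687 109.68607086  88.76048709] [-0.1401139   0.17950014  0.00692093]
0 d [-0.1  0.1 15.4] a [-0.0037 -0.0023 -0.0017]
1 d [-0.1  0.1 15.4] a [-0.0037 -0.0023 -0.0017]
2 d [-0.1  0.  15.4] a [-0.0037 -0.0023 -0.0017]
3 d [-0.  -0.1 15.4] a [-0.0037 -0.0023 -0.0017]
4 d [-0.  -0.1 15.4] a [-0.0037 -0.0023 -0.0017]
```

Call:
drive_tool:
  deltas:
    - {"ax":-0.004,"ay":-0.002,"az":-0.002,"dx":0,"dy":0,"dz":15.4,"hand":0}
    - {"ax":-0.004,"ay":-0.002,"az":-0.002,"dx":0,"dy":0,"dz":15.4,"hand":0}
    - {"ax":-0.004,"ay":-0.002,"az":-0.002,"dx":0,"dy":0,"dz":15.4,"hand":0}
    - {"ax":-0.004,"ay":-0.002,"az":-0.002,"dx":0,"dy":0,"dz":15.4,"hand":0}
    - {"ax":-0.004,"ay":-0.002,"az":-0.002,"dx":0,"dy":0,"dz":14,"hand":0}
    - {"ax":0,"ay":0,"az":0,"dx":0,"dy":0,"dz":0,"hand":0}
    - {"ax":0,"ay":0,"az":0,"dx":0,"dy":0,"dz":0,"hand":0}
    - {"ax":0,"ay":0,"az":0,"dx":0,"dy":0,"dz":0,"hand":0}

```text
time_s: 24.1
tcp_pos: [582.3, 112.6, 27.8]
ee_rot: [0.3, -0.042, 0.953, 0.016]
contact_force: [-0.4, -1.0, 0.6]
opening: 0.999
gripper_force: 0.0
```

Run:
```python
from h import *
st=robot.sense();print(st["joints"].round(2),st["tcp_pos"],st["contact_force"]); lidang()
plan([584,112.8,25.5],lean(.09),1)
```

```text
[ 0.27  0.89 -0.84  2.26  2.21  0.82 -0.63] [582.34295708 112.63438056  27.79180431] [-0.44304359 -0.96427455  0.59960041]
scene lid 1.0706
top lid 1.0807
0 d [-0.  -0.   2.8] a [ 0.0047 -0.0005 -0.0035]
```

Nudge in and close.

Call:
drive_tool:
  deltas:
    - {"ax":0.005,"ay":0,"az":-0.003,"dx":0,"dy":0,"dz":2.5,"hand":0}
    - {"ax":0,"ay":0,"az":0,"dx":0,"dy":0,"dz":0,"hand":60}
    - {"ax":0,"ay":0,"az":0,"dx":0,"dy":0,"dz":0,"hand":90}
    - {"ax":0,"ay":0,"az":0,"dx":0,"dy":0,"dz":0,"hand":255}
    - {"ax":0,"ay":0,"az":0,"dx":0,"dy":0,"dz":0,"hand":255}
    - {"ax":0,"ay":0,"az":0,"dx":0,"dy":0,"dz":0,"hand":255}
    - {"ax":0,"ay":0,"az":0,"dx":0,"dy":0,"dz":0,"hand":255}
    - {"ax":0,"ay":0,"az":0,"dx":0,"dy":0,"dz":0,"hand":255}
  force: 70

```text
time_s: 25.2
tcp_pos: [583.7, 112.9, 25.5]
ee_rot: [0.3, -0.043, 0.953, 0.014]
contact_force: [-3.4, -1.3, 5.9]
opening: 0.57
gripper_force: 71.9
```

Run:
```python
from h import *
st=robot.sense();print(st["joints"].round(2),st["tcp_pos"],st["contact_force"],st["opening"],st["gripper_force"])
print(np.array(rot(st["ee_rot"]).as_matrix()).round(3).tolist())
Rl=rot(st["ee_rot"]);zt=Rl.as_matrix()[:,2]; p=st["tcp_pos"]
W=p+[0,0,25]
print("up");A=plan(W,Rl,2); print("out");B=plan(W-170*zt,Rl,10,A)
print(B[0])
```

```text
[ 0.26  0.89 -0.83  2.26  2.2   0.82 -0.63] [583.72945272 112.929252    25.5147557 ] [-3.44366713 -1.31034344  5.89733989] 0.5698351838085822 71.9180363137275
[[-0.816, -0.089, 0.571], [-0.073, 0.996, 0.051], [-0.573, 0.0, -0.82]]
up
0 d [ -7.2   0.  -10.2] a [0. 0. 0.]
1 d [ -7.2   0.  -10.2] a [0. 0. 0.]
out
0 d [ -0.  -0. -17.] a [0. 0. 0.]
1 d [ -0.  -0. -17.] a [0. 0. 0.]
2 d [ -0.  -0. -17.] a [0. 0. 0.]
3 d [ -0.  -0. -17.] a [0. 0. 0.]
4 d [ -0.  -0. -17.] a [0. 0. 0.]
5 d [ -0.  -0. -17.] a [0. 0. 0.]
6 d [ -0.  -0. -17.] a [0. 0. 0.]
7 d [ -0.  -0. -17.] a [0. 0. 0.]
8 d [ -0.  -0. -17.] a [0. 0. 0.]
9 d [ -0.  -0. -17.] a [0. 0. 0.]
[486.69992935 104.1937635  189.83080946]
```

Call:
drive_tool:
  deltas:
    - {"ax":0,"ay":0,"az":0,"dx":-3,"dy":0,"dz":-4.3,"hand":255}
    - {"ax":0,"ay":0,"az":0,"dx":-6,"dy":0,"dz":-8.5,"hand":255}
    - {"ax":0,"ay":0,"az":0,"dx":-6,"dy":0,"dz":-10,"hand":255}
    - {"ax":0,"ay":0,"az":0,"dx":0,"dy":0,"dz":-16,"hand":255}
    - {"ax":0,"ay":0,"az":0,"dx":0,"dy":0,"dz":-18,"hand":255}
    - {"ax":0,"ay":0,"az":0,"dx":0,"dy":0,"dz":-18,"hand":255}
    - {"ax":0,"ay":0,"az":0,"dx":0,"dy":0,"dz":-18,"hand":255}
    - {"ax":0,"ay":0,"az":0,"dx":0,"dy":0,"dz":-18,"hand":255}

```text
time_s: 26.2
tcp_pos: [532.5, 108.4, 126.0]
ee_rot: [0.3, -0.043, 0.953, 0.013]
contact_force: [1.1, -0.1, -4.8]
opening: 0.571
gripper_force: 73.1
```

Call:
drive_tool:
  deltas:
    - {"ax":0,"ay":0,"az":0,"dx":0,"dy":0,"dz":-18,"hand":255}
    - {"ax":0,"ay":0,"az":0,"dx":0,"dy":0,"dz":-18,"hand":255}
    - {"ax":0,"ay":0,"az":0,"dx":0,"dy":0,"dz":-18,"hand":255}
    - {"ax":0,"ay":0,"az":0,"dx":0,"dy":0,"dz":-18,"hand":255}
    - {"ax":0,"ay":0,"az":0,"dx":0,"dy":0,"dz":-5,"hand":255}
    - {"ax":0,"ay":0,"az":0,"dx":0,"dy":0,"dz":0,"hand":255}
    - {"ax":0,"ay":0,"az":0,"dx":0,"dy":0,"dz":0,"hand":255}
    - {"ax":0,"ay":0,"az":0,"dx":0,"dy":0,"dz":0,"hand":255}

```text
time_s: 27.2
tcp_pos: [488.9, 104.4, 187.3]
ee_rot: [0.3, -0.043, 0.953, 0.014]
contact_force: [0.3, -0.2, -5.1]
opening: 0.574
gripper_force: 73.3
```

Run:
```python
from h import *
st=robot.sense();print(st["joints"].round(2),st["tcp_pos"],st["contact_force"],st["opening"],st["gripper_force"]); lidang()
print(rot(st["ee_rot"]).as_matrix().round(3).tolist())
plan([490,-90,190],lean(.3),8)
```

```text
[ 0.34  0.35 -0.95  2.42  1.75  0.52 -0.45] [488.8517165  104.41829158 187.33174088] [ 0.30312906 -0.17212989 -5.14805688] 0.5742678315821401 73.3416398987174
scene lid 1.0697
top lid 1.07
[[-0.817, -0.089, 0.57], [-0.073, 0.996, 0.052], [-0.572, 0.001, -0.82]]
0 d [  1.5 -24.2  -1.4] a [-0.015  -0.0002 -0.0216]
1 d [  2.  -24.2  -1.8] a [-0.015  -0.0002 -0.0216]
2 d [  2.5 -24.1  -2.2] a [-0.015  -0.0002 -0.0216]
3 d [  3.  -24.   -2.5] a [-0.015  -0.0002 -0.0216]
4 d [  3.5 -23.9  -2.9] a [-0.015  -0.0002 -0.0216]
5 d [  4.1 -23.7  -3.2] a [-0.015  -0.0002 -0.0216]
6 d [  4.6 -23.6  -3.6] a [-0.015  -0.0002 -0.0216]
7 d [  5.1 -23.4  -3.9] a [-0.015  -0.0002 -0.0216]
```

Call:
drive_tool:
  deltas:
    - {"ax":-0.015,"ay":0,"az":-0.022,"dx":1.5,"dy":-24,"dz":-1.4,"hand":255}
    - {"ax":-0.015,"ay":0,"az":-0.022,"dx":2,"dy":-24,"dz":-1.8,"hand":255}
    - {"ax":-0.015,"ay":0,"az":-0.022,"dx":2.5,"dy":-24,"dz":-2.2,"hand":255}
    - {"ax":-0.015,"ay":0,"az":-0.022,"dx":3,"dy":-24,"dz":-2.5,"hand":255}
    - {"ax":-0.015,"ay":0,"az":-0.022,"dx":3.5,"dy":-24,"dz":-2.9,"hand":255}
    - {"ax":-0.015,"ay":0,"az":-0.022,"dx":4,"dy":-24,"dz":-3.2,"hand":255}
    - {"ax":-0.015,"ay":0,"az":-0.022,"dx":4.6,"dy":-23.6,"dz":-3.6,"hand":255}
    - {"ax":-0.015,"ay":0,"az":-0.022,"dx":5.1,"dy":-23.4,"dz":-3.9,"hand":255}

```text
time_s: 28.3
tcp_pos: [489.0, -76.2, 188.8]
ee_rot: [0.295, -0.136, 0.945, 0.04]
contact_force: [-0.3, 0.6, -4.5]
opening: 0.572
gripper_force: 75.4
```

Run:
```python
from h import *
s,P=snap("wrist");st=robot.sense();print(st["joints"].round(2),st["tcp_pos"],st["contact_force"],st["opening"],s["origin"])
print(rot(st["ee_rot"]).as_matrix().round(3).tolist()); lidang()
np.savez("w5.npz",P=P,im=s["image"],**{k:s[k] for k in("fx","fy","cx","cy","origin","attitude")}); save("pics/w5.png",s["image"])
```

```text
[ 1.16  0.46 -1.15  2.36  1.55  0.16  0.54] [488.88150455 -77.82411428 188.36683945] [-0.7259738  -5.64000443 -5.90491565] 0.5704838973459284 [ 353.66581442 -114.52304862  265.72737638]
[[-0.788, -0.283, 0.546], [-0.237, 0.959, 0.155], [-0.568, -0.007, -0.823]]
scene lid 1.0725
top lid 1.0711
```

View pics/w5.png

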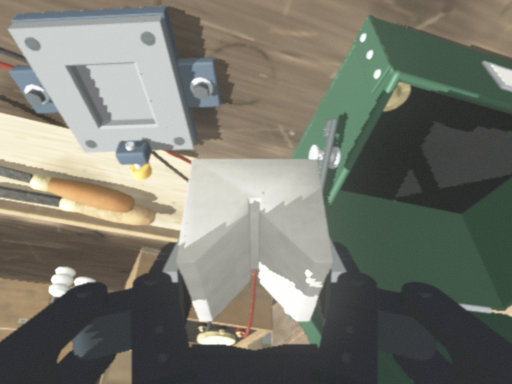

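The pocket shows at (66,66)–(157,124) on the plate at upper left. The block sits square in the fingers with its V up at (255,220), and the stay and stud are at (325,155). I'll measure the pocket from this view's depth.

Run:
```python
from h import *
z=np.load("w5.npz");P=z["P"];im=z["im"].astype(int)
Q=P[0:165,0:235].reshape(-1,3);c=im[0:165,0:235].reshape(-1,3)
k=(c.min(1)>110)&(c.max(1)-c.min(1)<25)&(abs(Q[:,0]-561)<95)&(abs(Q[:,1]+183)<90)&(Q[:,2]>5)&(Q[:,2]<30)
q=Q[k];print(len(q))
pl=q[q[:,2]>19];print("plate z med",np.median(pl[:,2]))
best=None
for psi in np.arange(.26,.38,.005):
    e=np.array([[np.cos(psi),np.sin(psi)],[-np.sin(psi),np.cos(psi)]]);a=pl[:,:2]@e.T
    w=np.percentile(a,99.3,axis=0)-np.percentile(a,.7,axis=0)
    if best is None or w.prod()<best[0]: best=(w.prod(),psi,w)
print(best)
for psi in (best[1],.31,.32,.33):
    e=np.array([[np.cos(psi),np.sin(psi)],[-np.sin(psi),np.cos(psi)]]);a=pl[:,:2]@e.T
    lo,hi=np.percentile(a,.5,axis=0),np.percentile(a,99.5,axis=0);m=(lo+hi)/2
    # hole edges on plate top: along x at |y-m|<18, along y at |x-m|<22
    bx=a[abs(a[:,1]-m[1])<18][:,0]-m[0]; by=a[abs(a[:,0]-m[0])<22][:,1]-m[1]
    hx=(bx[bx<-15].max(),bx[bx>15].min()) ; hy=(by[by<-12].max(),by[by>12].min())
    fl=q[(q[:,2]<16)][:,:2]@e.T-m
    print(psi,"centre",(m@e).round(1),"size",(hi-lo).round(1),"holex",np.round(hx,1),"holey",np.round(hy,1),"floor",np.percentile(fl,[2,98],axis=0).round(1).tolist(), len(fl))
# raycast pocket mouth corners
M=rot(z["attitude"]).as_matrix();O=z["origin"]
W=[]
for u,v in [(66,66),(135,63),(157,122),(100,127)]:
    r=M@np.array([(u-z["cx"])/z["fx"],-(v-z["cy"])/z["fy"],-1]);W.append(O+(22-O[2])/r[2]*r)
W=np.array(W);print(W.round(1).tolist(),W.mean(0).round(1));d=np.diff(np.r_[W,W[:1]],axis=0);print(np.linalg.norm(d,axis=1),np.arctan2(d[:,1],d[:,0]))
```

```text
17993
plate z med 22.094281009796248
(np.float64(14256.74828629936), np.float64(0.3350000000000001), array([126.32728756, 112.85565107]))
0.3350000000000001 centre [ 561.8 -180.2] size [126.8 142.3] holex [-30.4  31.3] holey [-26.8  25.8] floor [[-63.3, -78.5], [32.5, 79.3]] 4150
0.31 centre [ 561.5 -180.3] size [127.5 142.4] holex [-30.1  31.3] holey [-26.7  25.5] floor [[-63.6, -78.3], [32.7, 79.4]] 4150
0.32 centre [ 561.6 -180.3] size [127.1 142.3] holex [-30.3  31.1] holey [-26.7  25.7] floor [[-63.5, -78.5], [32.6, 79.4]] 4150
0.33 centre [ 561.7 -180.2] size [126.9 142.3] holex [-30.2  31.2] holey [-26.8  25.9] floor [[-63.4, -78.5], [32.5, 79.3]] 4150
[[541.3, -216.9, 22.0], [523.0, -164.2, 22.0], [579.7, -143.4, 22.0], [601.2, -194.4, 22.0]] [ 561.3 -179.7   22. ]
[55.78677856 60.34358552 55.40764438 63.90559067] [ 1.90509783  0.35169045 -1.17233489 -2.78315327]
```

Run:
```python
from h import *
z=np.load("w5.npz");P=z["P"];im=z["im"].astype(int)
Q=P[0:165,0:235].reshape(-1,3);c=im[0:165,0:235].reshape(-1,3)
k=(c.min(1)>110)&(c.max(1)-c.min(1)<25)&(abs(Q[:,2]-22)<2.5)
q=Q[k][:,:2]-[562,-180.5];psi=.33
e=np.array([[np.cos(psi),np.sin(psi)],[-np.sin(psi),np.cos(psi)]]);a=q@e.T
a=a[(abs(a[:,0])<70)&(abs(a[:,1])<60)]
def edge(ax,sel,f,lo,hi,rng):
    X=[];Y=[]
    for t in np.arange(*rng,4):
        b=a[(abs(a[:,1-ax]-t)<2)&(a[:,ax]>lo)&(a[:,ax]<hi)][:,ax]
        if len(b)>3: X.append(t);Y.append(f(b))
    p=np.polyfit(X,Y,1);print(sel,len(X),"slope",p[0].round(3),"at0",p[1].round(2),"sd",np.std(Y-np.polyval(p,X)).round(2))
edge(1,"plate -y",np.min,-60,-40,(-60,-20));edge(1,"plate +y all",np.max,40,60,(-60,-20))
edge(0,"plate -x",np.min,-70,-50,(-50,50));edge(0,"plate +x",np.max,50,70,(-52,-18))
edge(0,"hole -x",np.max,-45,-22,(-22,23));edge(0,"hole +x",np.min,22,45,(-22,23))
edge(1,"hole -y",np.max,-40,-18,(-26,27));edge(1,"hole +y",np.min,18,40,(-26,27))
# block in hand, tool-yaw frame relative to TCP
st=robot.sense();T=st["tcp_pos"];Rm=rot(st["ee_rot"]).as_matrix();ps=np.arctan2(-Rm[0,1],Rm[1,1]);print("tool yaw",ps,"lean",np.arcsin(np.hypot(*Rm[:2,2])),"y.z",Rm[2,1],T)
B=P[155:322,178:332].reshape(-1,3);cb=im[155:322,178:332].reshape(-1,3);kb=(cb.min(1)>90)&(abs(B[:,2]-195)<40)&(abs(B-T)[:,:2].max(1)<70);b=B[kb]-T
e=np.array([[np.cos(ps),np.sin(ps)],[-np.sin(ps),np.cos(ps)]]);b2=b[:,:2]@e.T
print(len(b),np.percentile(np.c_[b2,b[:,2]],[1,50,99],axis=0).round(1).tolist())
```

```text
plate -y 10 slope 0.004 at0 -56.35 sd 0.21
plate +y all 10 slope -0.006 at0 55.76 sd 0.11
plate -x 25 slope -0.002 at0 -63.78 sd 0.15
plate +x 9 slope -0.09 at0 61.22 sd 1.37
hole -x 12 slope -0.012 at0 -31.13 sd 0.51
hole +x 12 slope -0.016 at0 31.78 sd 0.32
hole -y 14 slope 0.009 at0 -26.98 sd 0.27
hole +y 14 slope 0.011 at0 26.58 sd 0.3
tool yaw 0.2814050831612188 lean 0.605021513430094 y.z -0.001908923342365726 [488.96295865 -75.2268892  188.67425712]
20439 [[-42.8, -24.7, -15.9], [-41.0, -0.3, 12.9], [15.6, 24.2, 28.1]]
```

Run:
```python
from h import *
st=robot.sense();print(st["joints"].round(3),st["joint_velocities"].round(2),st["tcp_pos"])
plan([573.9,-176.5,110],lean(.335,.61),8)
```

```text
[ 1.155  0.455 -1.147  2.365  1.566  0.162  0.506] [-0.04 -0.02  0.    0.01  0.07 -0.01 -0.12] [488.96295865 -75.2268892  188.67425712]
0 d [  0.1 -15.1  11.9] a [-0.004  -0.0006 -0.0054]
1 d [  0.2 -15.1  11.9] a [-0.004  -0.0006 -0.0054]
2 d [  0.3 -15.2  11.8] a [-0.004  -0.0006 -0.0054]
3 d [  0.4 -15.2  11.7] a [-0.004  -0.0006 -0.0054]
4 d [  0.5 -15.3  11.7] a [-0.004  -0.0006 -0.0054]
5 d [  0.6 -15.3  11.6] a [-0.004  -0.0006 -0.0054]
6 d [  0.6 -15.4  11.5] a [-0.004  -0.0006 -0.0054]
7 d [  0.7 -15.4  11.5] a [-0.004  -0.0006 -0.0054]
```

Call:
drive_tool:
  deltas:
    - {"ax":-0.004,"ay":-0.001,"az":-0.005,"dx":0.1,"dy":-15.1,"dz":11.9,"hand":255}
    - {"ax":-0.004,"ay":-0.001,"az":-0.005,"dx":0.2,"dy":-15.1,"dz":11.9,"hand":255}
    - {"ax":-0.004,"ay":-0.001,"az":-0.005,"dx":0.3,"dy":-15.2,"dz":11.8,"hand":255}
    - {"ax":-0.004,"ay":0,"az":-0.005,"dx":0.4,"dy":-15.2,"dz":11.7,"hand":255}
    - {"ax":-0.004,"ay":0,"az":-0.005,"dx":0.5,"dy":-15.3,"dz":11.7,"hand":255}
    - {"ax":-0.004,"ay":0,"az":-0.005,"dx":0.6,"dy":-15.3,"dz":11.6,"hand":255}
    - {"ax":-0.004,"ay":0,"az":-0.005,"dx":0.6,"dy":-15.4,"dz":11.5,"hand":255}
    - {"ax":-0.004,"ay":0,"az":-0.005,"dx":0.7,"dy":-15.4,"dz":11.5,"hand":255}

```text
time_s: 29.45
tcp_pos: [574.8, -174.9, 109.9]
ee_rot: [0.295, -0.159, 0.941, 0.05]
contact_force: [0.2, 0.3, -3.7]
opening: 0.57
gripper_force: 75.4
```

Run:
```python
from h import *
st=robot.sense();print(st["joints"].round(3),st["joint_velocities"].round(2),st["tcp_pos"],st["contact_force"])
plan([573.9,-176.5,60],lean(.335,.61),6)
```

```text
[ 1.118  0.775 -0.968  2.113  1.367  0.196  1.053] [ 0.06  0.34  0.   -0.3  -0.47  0.13  0.8 ] [ 574.7726787  -174.91097136  109.93057956] [ 0.17743079  0.25676734 -3.74129795]
0 d [ 4.9 -0.2  6.7] a [ 0.0001 -0.0004  0.    ]
1 d [ 4.9 -0.2  6.7] a [ 0.0001 -0.0004  0.    ]
2 d [ 4.9 -0.2  6.7] a [ 0.0001 -0.0004  0.    ]
3 d [ 4.9 -0.2  6.7] a [ 0.0001 -0.0004  0.    ]
4 d [ 4.9 -0.2  6.7] a [ 0.0001 -0.0004  0.    ]
5 d [ 4.9 -0.2  6.7] a [ 0.0001 -0.0004  0.    ]
```

Call:
drive_tool:
  deltas:
    - {"ax":0,"ay":0,"az":0,"dx":4.8,"dy":0,"dz":6.8,"hand":255}
    - {"ax":0,"ay":0,"az":0,"dx":4.8,"dy":0,"dz":6.8,"hand":255}
    - {"ax":0,"ay":0,"az":0,"dx":4.8,"dy":0,"dz":6.8,"hand":255}
    - {"ax":0,"ay":0,"az":0,"dx":4.8,"dy":0,"dz":6.8,"hand":255}
    - {"ax":0,"ay":0,"az":0,"dx":4.8,"dy":0,"dz":6.8,"hand":255}
    - {"ax":0,"ay":0,"az":0,"dx":4.8,"dy":0,"dz":6.8,"hand":255}
    - {"ax":0,"ay":0,"az":0,"dx":0,"dy":0,"dz":0,"hand":255}
    - {"ax":0,"ay":0,"az":0,"dx":0,"dy":0,"dz":0,"hand":255}

```text
time_s: 30.45
tcp_pos: [574.2, -175.1, 60.7]
ee_rot: [0.295, -0.159, 0.941, 0.05]
contact_force: [0.3, 0.9, -4.7]
opening: 0.57
gripper_force: 75.2
```

Run:
```python
from h import *
s,P=snap("wrist")
st=robot.sense();print(st["joints"].round(3),st["tcp_pos"],st["contact_force"])
plan([573.9,-176.5,60],lean(.335,.61),1)
T=st["tcp_pos"];Rm=rot(st["ee_rot"]).as_matrix();ps=np.arctan2(-Rm[0,1],Rm[1,1]);print("yaw",ps,"lean",np.arcsin(np.hypot(*Rm[:2,2])))
im=s["image"].astype(int);np.savez("w6.npz",P=P,im=s["image"])
e=np.array([[np.cos(ps),np.sin(ps)],[-np.sin(ps),np.cos(ps)]])
g=(im.min(-1)>100)&(im.max(-1)-im.min(-1)<25)
d=P-T; a=d[...,:2]@e.T; a=np.dstack([a,d[...,2]])
# block front face + bottom
b=a[g&(abs(a[...,0]+42)<4)&(abs(a[...,1])<30)&(a[...,2]>-25)&(a[...,2]<35)];print("front",len(b),np.percentile(b,[1,50,99],axis=0).round(1).tolist())
# plate
p=a[g&(abs(P[...,2]-22)<2.5)];print("plate",len(p),np.percentile(p,[.5,50,99.5],axis=0).round(1).tolist())
for t in range(-60,61,10):
    r=p[abs(p[:,0]-t)<3][:,1]
    if len(r)>5: print(t,len(r),np.percentile(r,[.5,99.5]).round(1), "hole", [r[r<-10].max().round(1) if (r<-10).any() else 0, r[r>10].min().round(1) if (r>10).any() else 0])
```

```text
[ 1.135  0.916 -0.999  2.123  1.786  0.28   0.722] [ 574.14600205 -175.30392679   60.80211007] [-0.55534295 -0.32729052 -4.6534272 ]
0 d [ 1.  -1.   0.3] a [ 0.0002 -0.0018  0.0007]
yaw 0.33568223462573205 lean 0.6081718540411444
front 11867 [[-42.5, -23.6, -16.5], [-41.3, 1.0, 5.0], [-38.5, 25.3, 27.4]]
plate 27744 [[-76.9, -56.8, -41.1], [-58.2, -10.2, -38.7], [47.4, 54.7, -37.1]]
-60 3572 [-56.3  54.7] hole [np.float64(-10.0), np.float64(10.0)]
-50 3090 [-56.3  54.7] hole [np.float64(-10.0), np.float64(10.0)]
-40 1373 [-56.4  54.9] hole [np.float64(-28.7), np.float64(25.5)]
-30 751 [-56.6  54.7] hole [np.float64(-28.7), np.float64(25.5)]
-20 526 [-77.3  33.9] hole [np.float64(-28.0), np.float64(25.8)]
-10 434 [-79.6  34.4] hole [np.float64(-31.2), np.float64(33.1)]
0 323 [-56.9  37.2] hole [np.float64(-33.8), np.float64(35.8)]
10 245 [-56.7  39.7] hole [np.float64(-36.5), np.float64(38.4)]
20 200 [-56.4  42.5] hole [np.float64(-39.1), np.float64(40.5)]
30 148 [-56.6  46. ] hole [np.float64(-41.7), np.float64(43.4)]
40 108 [-56.5  54.9] hole [np.float64(-44.0), np.float64(45.4)]
50 93 [-56.3  55. ] hole [np.float64(-46.5), np.float64(48.4)]
```

Call:
drive_tool:
  deltas:
    - {"ax":0,"ay":-0.002,"az":0,"dx":1,"dy":-1.5,"dz":0.3,"hand":255}
    - {"ax":0,"ay":0,"az":0,"dx":2.8,"dy":0,"dz":4,"hand":255}
    - {"ax":0,"ay":0,"az":0,"dx":2.8,"dy":0,"dz":4,"hand":255}
    - {"ax":0,"ay":0,"az":0,"dx":2.8,"dy":0,"dz":4,"hand":255}
    - {"ax":0,"ay":0,"az":0,"dx":2,"dy":0,"dz":2.9,"hand":255}
    - {"ax":0,"ay":0,"az":0,"dx":0,"dy":0,"dz":0,"hand":255}
    - {"ax":0,"ay":0,"az":0,"dx":0,"dy":0,"dz":0,"hand":255}
    - {"ax":0,"ay":0,"az":0,"dx":0,"dy":0,"dz":0,"hand":255}

```text
time_s: 31.5
tcp_pos: [573.8, -177.3, 41.6]
ee_rot: [0.296, -0.159, 0.94, 0.05]
contact_force: [0.5, 0.8, -4.7]
opening: 0.571
gripper_force: 75.2
```

```bash
cat > chk.py <<'E'
from h import *
s,P=snap("wrist")
st=robot.sense();print(st["tcp_pos"],st["contact_force"],st["ft_torque"])
T=st["tcp_pos"];Rm=rot(st["ee_rot"]).as_matrix();ps=np.arctan2(-Rm[0,1],Rm[1,1]);print("yaw",ps,"lean",np.arcsin(np.hypot(*Rm[:2,2])))
im=s["image"].astype(int)
e=np.array([[np.cos(ps),np.sin(ps)],[-np.sin(ps),np.cos(ps)]])
g=(im.min(-1)>100)&(im.max(-1)-im.min(-1)<25)
d=P-T; a=d[...,:2]@e.T; a=np.dstack([a,d[...,2]])
b=a[g&(abs(a[...,0]+42)<3)&(abs(a[...,1])<30)&(P[...,2]>27)&(a[...,2]<20)];print("front",len(b),np.percentile(b,[1,50,99],axis=0).round(1).tolist())
p=a[g&(abs(P[...,2]-22)<2.5)];print("plate minx",np.percentile(p[:,0],.5).round(1))
for t in range(-70,-29,10):
    r=p[abs(p[:,0]-t)<3][:,1]; print(t,np.percentile(r,[.5,99.5]).round(1),"hole",r[r<-10].max().round(1), r[r>10].min().round(1))
E
python3 chk.py
```

```text
[ 573.82601113 -177.2999576    41.6043571 ] [-0.3826624  -0.66990965 -5.83942164] [-0.36084846  1.10557072  0.0371126 ]
yaw 0.33570334820812375 lean 0.6100647060313529
front 9592 [[-42.5, -23.7, -14.2], [-41.4, 0.8, 3.2], [-39.8, 25.1, 19.6]]
plate minx -76.0
-70 [-54.4  56.4] hole -10.0 10.0
-60 [-54.4  56.4] hole -10.0 10.0
-50 [-54.5  56.4] hole -10.0 10.0
-40 [-54.6  56.6] hole -10.0 10.7
-30 [-54.8  56.5] hole -26.8 27.9
```

Call:
drive_tool:
  deltas:
    - {"ax":0,"ay":0,"az":0,"dx":1.2,"dy":0,"dz":1.7,"hand":255}
    - {"ax":0,"ay":0,"az":0,"dx":1.2,"dy":0,"dz":1.7,"hand":255}
    - {"ax":0,"ay":0,"az":0,"dx":1.2,"dy":0,"dz":1.7,"hand":255}
    - {"ax":0,"ay":0,"az":0,"dx":1,"dy":0,"dz":1.4,"hand":255}
    - {"ax":0,"ay":0,"az":0,"dx":0.6,"dy":0,"dz":0.8,"hand":255}
    - {"ax":0,"ay":0,"az":0,"dx":0.6,"dy":0,"dz":0.8,"hand":255}
    - {"ax":0,"ay":0,"az":0,"dx":0,"dy":0,"dz":0,"hand":255}
    - {"ax":0,"ay":0,"az":0,"dx":0,"dy":0,"dz":0,"hand":255}

```text
time_s: 32.55
tcp_pos: [573.7, -177.3, 31.5]
ee_rot: [0.296, -0.159, 0.94, 0.05]
contact_force: [-0.2, 0.5, -4.7]
opening: 0.569
gripper_force: 75.2
```

```bash
python3 chk.py
```

```text
[ 573.63761429 -177.352846     31.52474878] [-0.12876919  0.16506155 -4.51801608] [-0.41905327  1.02540198  0.01336952]
yaw 0.3355208805275089 lean 0.6099636552772897
front 7019 [[-42.6, -23.7, -4.3], [-41.4, 0.8, 7.5], [-39.6, 25.1, 19.6]]
plate minx -75.9
-70 [-54.4  56.5] hole -10.0 10.0
-60 [-54.4  56.4] hole -10.1 10.0
-50 [-54.5  56.5] hole -10.0 10.1
-40 [-54.4  56.5] hole -10.1 10.0
-30 [-55.   33.8] hole -26.4 28.1
```

Call:
drive_tool:
  deltas:
    - {"ax":0,"ay":0,"az":0,"dx":0.5,"dy":0,"dz":0.7,"hand":255}
    - {"ax":0,"ay":0,"az":0,"dx":0.3,"dy":0,"dz":0.4,"hand":255}
    - {"ax":0,"ay":0,"az":0,"dx":0.3,"dy":0,"dz":0.4,"hand":255}
    - {"ax":0,"ay":0,"az":0,"dx":0.3,"dy":0,"dz":0.4,"hand":255}
    - {"ax":0,"ay":0,"az":0,"dx":0,"dy":0,"dz":0,"hand":255}
    - {"ax":0,"ay":0,"az":0,"dx":0,"dy":0,"dz":0,"hand":255}
    - {"ax":0,"ay":0,"az":0,"dx":0,"dy":0,"dz":0,"hand":255}
    - {"ax":0,"ay":0,"az":0,"dx":0,"dy":0,"dz":0,"hand":255}

```text
time_s: 33.6
tcp_pos: [573.8, -177.3, 29.6]
ee_rot: [0.296, -0.159, 0.94, 0.05]
contact_force: [-5.7, -2.2, 5.5]
opening: 0.572
gripper_force: 77.0
```

Call:
drive_tool:
  deltas:
    - {"ax":0,"ay":0,"az":0,"dx":0.2,"dy":0,"dz":0.2,"hand":255}
    - {"ax":0,"ay":0,"az":0,"dx":0,"dy":0,"dz":0,"hand":255}
    - {"ax":0,"ay":0,"az":0,"dx":0,"dy":0,"dz":0,"hand":100}
    - {"ax":0,"ay":0,"az":0,"dx":0,"dy":0,"dz":0,"hand":85}
    - {"ax":0,"ay":0,"az":0,"dx":0,"dy":0,"dz":0,"hand":70}
    - {"ax":0,"ay":0,"az":0,"dx":0,"dy":0,"dz":0,"hand":60}
    - {"ax":0,"ay":0,"az":0,"dx":0,"dy":0,"dz":0,"hand":60}
    - {"ax":0,"ay":0,"az":0,"dx":0,"dy":0,"dz":0,"hand":60}
  force: 20

```text
time_s: 34.6
tcp_pos: [573.6, -177.4, 28.8]
ee_rot: [0.296, -0.159, 0.94, 0.05]
contact_force: [-0.3, -1.2, -0.5]
opening: 0.767
gripper_force: 0.0
```

```bash
python3 chk.py
python3 - <<'E'
from h import *
s,P=snap("wrist");st=robot.sense();print(st["opening"],st["joints"].round(2));lidang()
im=s["image"].astype(int);psi=.335
e=np.array([[np.cos(psi),np.sin(psi)],[-np.sin(psi),np.cos(psi)]])
d=(P[...,:2]-[562.3,-180.7])@e.T
for sg in (-1,1):
    k=(abs(d[...,0])<27)&(d[...,1]*sg>19)&(d[...,1]*sg<24)&(P[...,2]>48)&(P[...,2]<66)&(im.min(-1)>100)
    q=P[k];x=d[k];print(sg,k.sum(),"top z",np.median(q[:,2]).round(2),np.polyfit(x[:,0],q[:,2],1).round(3))
E
```

```text
[ 573.52046139 -177.34055871   28.82282833] [ 0.50419965 -0.3554351  -0.41506494] [-0.151957    0.51043143 -0.01429734]
yaw 0.33562763804435986 lean 0.6099662171553839
front 6430 [[-42.7, -24.0, -1.6], [-41.5, 0.8, 8.9], [-39.7, 24.9, 19.7]]
plate minx -75.8
-70 [-54.5  56.4] hole -10.0 10.0
-60 [-54.5  56.3] hole -10.0 10.0
-50 [-54.4  56.3] hole -10.0 10.0
-40 [-54.6  56.3] hole -10.1 10.2
-30 [-54.9  32.2] hole -26.8 27.8
0.763662117088291 [ 1.16  1.02 -1.03  2.12  1.91  0.35  0.67]
scene lid 1.0726
top lid 1.0702
-1 717 top z 57.08 [-0.    57.067]
1 710 top z 57.14 [-0.    57.132]
```

The block's top is level at 57.1, against 57 expected, so it is fully home. I'll withdraw.

Call:
drive_tool:
  deltas:
    - {"ax":0,"ay":0,"az":0,"dx":0,"dy":0,"dz":-5,"hand":60}
    - {"ax":0,"ay":0,"az":0,"dx":0,"dy":0,"dz":-10,"hand":60}
    - {"ax":0,"ay":0,"az":0,"dx":0,"dy":0,"dz":-15,"hand":60}
    - {"ax":0,"ay":0,"az":0,"dx":0,"dy":0,"dz":-18,"hand":60}
    - {"ax":0,"ay":0,"az":0,"dx":0,"dy":0,"dz":-18,"hand":60}
    - {"ax":0,"ay":0,"az":0,"dx":0,"dy":0,"dz":-18,"hand":60}
    - {"ax":0,"ay":0,"az":0,"dx":0,"dy":0,"dz":-12,"hand":60}
    - {"ax":0,"ay":0,"az":0,"dx":0,"dy":0,"dz":0,"hand":60}

```text
time_s: 35.8
tcp_pos: [521.4, -196.2, 108.4]
ee_rot: [0.296, -0.159, 0.94, 0.049]
contact_force: [0.2, -0.4, -1.0]
opening: 0.764
gripper_force: 0.0
```

Call:
drive_tool:
  deltas:
    - {"ax":0,"ay":0,"az":0,"dx":0,"dy":0,"dz":0,"hand":60}
    - {"ax":0,"ay":0,"az":0,"dx":0,"dy":0,"dz":0,"hand":60}
    - {"ax":0,"ay":0,"az":0,"dx":0,"dy":0,"dz":0,"hand":60}
    - {"ax":0,"ay":0,"az":0,"dx":0,"dy":0,"dz":0,"hand":60}
    - {"ax":0,"ay":0,"az":0,"dx":0,"dy":0,"dz":0,"hand":60}
    - {"ax":0,"ay":0,"az":0,"dx":0,"dy":0,"dz":0,"hand":60}
    - {"ax":0,"ay":0,"az":0,"dx":0,"dy":0,"dz":0,"hand":60}
    - {"ax":0,"ay":0,"az":0,"dx":0,"dy":0,"dz":0,"hand":60}

```text
time_s: 36.8
tcp_pos: [521.6, -195.5, 107.5]
ee_rot: [0.296, -0.159, 0.94, 0.05]
contact_force: [-0.0, 0.2, -0.3]
opening: 0.761
gripper_force: 0.0
```

Run:
```python
from h import *
s,P=snap("wrist");st=robot.sense();print(st["tcp_pos"],st["contact_force"],st["joint_velocities"].round(3));lidang()
im=s["image"].astype(int);psi=.335
e=np.array([[np.cos(psi),np.sin(psi)],[-np.sin(psi),np.cos(psi)]])
d=(P[...,:2]-[562.3,-180.7])@e.T
k=(P[...,2]>50)&(P[...,2]<64)&(abs(d)<45).all(-1)&(im.min(-1)>100);print(np.median(P[k][:,2]),np.percentile(d[k],[1,99],axis=0).round(1))
s,P=snap("scene");save("pics/end.png",s["image"])
```

```text
[ 521.57821097 -195.4910258   107.50267486] [0.16441177 0.77639388 0.42182712] [ 0.    -0.001  0.001 -0.001 -0.001 -0.001 -0.   ]
scene lid 1.0716
top lid 1.0705
55.847963919084975 [[-30.5 -24.8]
 [ 28.7  24.5]]
```

View pics/end.png

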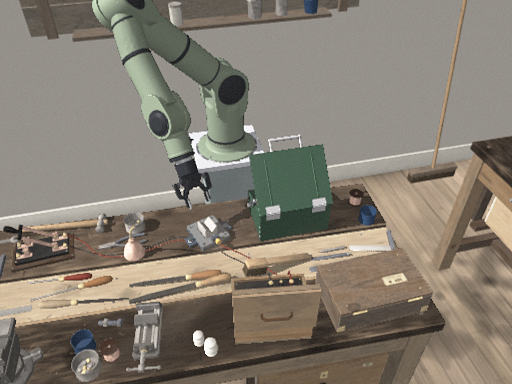

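The picture shows the lid propped at (290,190), the block in the fixture at (208,228), the arm clear, and the oil can (134,245), nut tin (134,222) and bobbin (356,197) undisturbed. I'm handing in.

```bash
python3 -c "
from workcell import robot
print(robot.sign_off())"
```

```text
the job is handed in; nothing more can be done
None
```

The lid stands propped by its stay, the vee block sits level and fully home in the pocket with its V up, the bystanders look undisturbed, and the job was handed in at about 37 s; the verdict was not shown.

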